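# Set up a gearbox shaft on V-blocks for a run-out check

## Robot

A 6-joint arm with a two-finger parallel gripper is mounted at the origin on the work surface. World frame = base frame: x ahead of the robot, y to its left, z up, the work surface at z = 0. Lengths are in m, angles in rad, forces in N, time in s.
With the tool pointing down it reaches from about 0.3 to 0.75 m from the base axis. Payload 8.5 kg.
Tool frame: the origin (TCP) lies midway between the tips of the shut fingers; the grasp point (between the pads) lies 19 mm behind it; y points along the fingers, z is the direction in which the jaws open and shut, and the axes are right-handed (so a half turn about y gives the same grasp; the last joint's range is limited). The gripper opens to 85 mm and grips with 20 to 120 N. Pads are 22 mm wide; open, the fingers measure 114 mm over their backs; the gripper's body (76 mm by 85 mm) begins 54 mm behind the grasp point. The pads swing forward as they close: fully open they stand 13 mm farther back than shut.
Start: joints at [-1.486, 0.381, 1.297, -0, 1.464, -0.215], TCP at [0.162, -0.525, 0.231] pointing down, gripper open.
Joint ranges: [-3.11, 3.11], [-0.89, 2.33], [0.22, 2.48], [-1.42, 4.56], [0.17, 2.85], [-2.88, 2.88]. Speed limits (rad/s): [2.39, 2.39, 3.14, 3.14, 3.14, 3.14].

## Interface

Orientations are given as a rotation vector (axis times angle).
In Python, from workcell import env, optics, spotter gives the robot as it stands. The module is installed in compiled form; this text tells all that it offers.
- The arm moves only by the shell command python3 -m crank 'ROWS' [FORCE]. ROWS is JSON, a list of rows, each a list of 5 numbers: the shift along the tool's x, y, z in m, then the turn about the tool's y in degrees, then the closure, from 0 (fully open) to 1 (shut). In form: [[tx, ty, tz, yaw, jaw], ...]. A call has exactly 10 rows; each row is the pose to reach, as a shift and turn from the pose commanded when the call began, along the tool's axes at that moment; what a row does not reach only later rows make up. A row lasts 1/8 s, in which the tool goes at most 62.5 mm and 10.7 degrees, less where a joint would pass 70% of its speed; a pose out of reach is approached as far as the arm can. A call with a gripper value outside its range is refused whole. The fingers move at their own pace and stop on an object; FORCE is the grip in N (left out, the last holds). Time passes only in rows, so rows that repeat a pose let the fingers close, or fill a call up. It gives the time, the measured TCP pose, the force and the opening at its end, in the units of the state.
- env.observe(): the state, without advancing time (a new reading comes with each control period).
- optics.read_camera(name): name is "side" or "top" or "wrist"; returns a dict with "pixels" (400x640x3 uint8, red, green, blue), "z_map" (400x640 float32, m along the optical axis (not along the pixel's ray), 0 where there is no reading), "camera_matrix" (3x3 intrinsics, pixels), "k1" (the pictures are not rectified: a ray, as slopes to the right and down, at radius r is drawn at 1 + k1 r^2 times it, then the intrinsics apply), "camera_from_world" (4x4, takes a point from world to camera coordinates); the wrist camera has in their place "mount" (4x4, takes a point from camera to tool coordinates, whose origin is the TCP and whose axes are the tool frame's). Camera axes: x right, y down, z forward; pixel columns grow to the right and rows downward; lengths in m; the calibration is good to about 2 mm. A picture is of the moment at which its call begins: read the wrist's pose just before it.
- env.job_done(): hands the job in, once; it reports no verdict.
Trained networks look in the newest picture that a camera, given by its name, has taken for a name from the list of things; names that differ only in an ending like _2 or _b are one class to them, and where a whole thing is asked for, a point or a joint stands for the part that bears it (a point fixed in the world has none). Each returns a list of dicts, best first, with "score" (0 to 1); they miss things now and then, are a little off and sometimes report something else, mostly with a low value. They report only what shows in the picture. A call takes as long as a camera call. They do not tell look-alikes from the thing itself.
- spotter.cut_out(camera, query): "region" (400x640 bool, what is visible of it) and "point" ([column, row] in pixels, amid what is visible of it).
The state is a dict: "t": time; "joint_positions": joint angles; "joint_vel": joint speeds; "joint_efforts": joint torques, N m; "tool_pos": TCP position; "tcp_rot": TCP orientation; "force": force on the tool from outside, world axes, zero at the start; "wrist_torque": the same for the moment, N m; "gripper_width": finger opening in m.
Only numpy, scipy, OpenCV 4.12 (cv2) and the standard library are available. Lean on these libraries where they do the work, as an engineer would, in place of code of your own. Each camera call takes 0.05 s, during which the arm holds its last target.

## Task

Set the gearbox shaft up on the black surface plate for a run-out check: level, lying along the plate in line with the end stop's pin, its thick splined end facing the pin with about 10 mm of gap. Stand one V-block of the green and orange pair (either one) on the plate under the middle of the shaft's thick bright bearing seat, and the other on top of the bright packing plate under the middle of the thin bright seat; then stand the dial indicator on the plate behind the shaft (the side away from the robot), its arm straight across and its tip over the middle of the shaft. Leave the tall grey V-block and the ball bearing where they are.

Things in the scene. Friction and masses are not known exactly. Their poses are not given: they have to be found in the camera images.
- plate: Black granite surface plate, fixed, 200 (x) x 300 (y) x 50 mm. Origin: centre of its underside; top at z = 50 mm. x points away from the robot (behind), y along the long side to the robot's left, turned at most 0.2 rad. It stands on the left or the right of the bench; the rubber mat (3 mm) with all the loose parts lies on the other side.
- stop: End stop fixed on the plate near its +y (left) end, axes parallel to the plate's: steel foot 50 x 30 x 12 mm, red upright 68 mm high, brass pin 10 mm dia that points along -y. Origin: centre of the foot's underside, on the plate's top. Pin's tip: x = 0, y = -23 mm, z = 48 mm, the height of the shaft's axis when it lies properly on its blocks.
- packer: Bright aluminium packing plate, loose, 60 (x) x 44 (y) x 10 mm thick, two dark dots on top, about 0.2 kg. Origin: centre of its underside. It makes up the difference between the shaft's thick and thin seats. It can be taken across its 44 mm.
- block_green: V-block of the matched pair, green sides, loose, about 0.32 kg: 50 (x) x 26 (y) x 45 mm high. Origin: centre of its underside. A 90-degree V, open upwards, runs along its y axis, 36 mm wide at the top, 18 mm deep. Take it across its 50 mm (x), the two plain side faces between the fingers.
- block_orange: The other V-block of the matched pair, orange sides, otherwise exactly like block_green (50 (x) x 26 (y) x 45 mm, V along y, origin at the centre of the underside).
- shaft: Loose steel shaft, 224 mm, 0.7 kg. Origin: mid-length on its axis; x = axis, towards the thin end. Along x (mm), dia: splined end 24 to -84; thick seat 30, -84 to -36; toothed collar 47 to -26; grey body 34 to 36 (take it here); thin seat 16, 36 to 84; thread 13. Starts level in a wooden cradle (uprights at x = +-60, floor 42 mm below axis), thick end to the robot's left, as at the goal. Any roll.
- stand: Dial indicator stand, loose, 0.65 kg. Origin: base's underside, under the column. Black base 50 x 56 x 50 mm high, x from -13 to 37; column 14 mm dia up to z = 190 mm; clamp at z 107-129; arm along -x to a 44 mm dial (top z 152). Tip at x = -75, y = 0, z = 73 mm: about 8 mm above the shaft. Take the column at z 160 to 190. Arm points roughly to the robot (-x) at the start, as at the goal.
- tall_block: Bystander to leave alone: a single tall bare grey V-block, 60 x 40 x 70 mm, loose, at a far corner of the mat. Origin: centre of its underside.
- bearing: Bystander to leave alone: a ball bearing, 62 mm outside, 16 mm thick, lying flat at a far corner of the mat, loose. Origin: centre of its underside.
Mind the look-alikes: they are no part of the job. What is meant by the packer is not red, and is the larger of those in its own colour.

How it is judged:
At the end, for the whole second after the job is handed in: Packer flat on plate; a V-block on plate and one on packer (12 mm), each within 10 mm of its seat's middle; shaft in both Vs, level (0.03 rad), in line with the pin (12 mm, 0.12 rad), gap 1-19 mm; indicator upright behind, square (0.25 rad), tip 10 mm across, 12 mm along. All released, at rest (z of packer in the frame of plate between 0.048 and 0.052 m and ((x of block_green in the frame of shaft between -0.07 and -0.05 m and x of block_orange in the frame of shaft between 0.05 and 0.07 m and z of block_green in the frame of plate between 0.048 and 0.052 m and z of block_orange in the frame of plate between 0.058 and 0.062 m and x of block_orange in the frame of packer between -0.012 and 0.012 m and y of block_orange in the frame of packer between -0.012 and 0.012 m) or (x of block_orange in the frame of shaft between -0.07 and -0.05 m and x of block_green in the frame of shaft between 0.05 and 0.07 m and z of block_orange in the frame of plate between 0.048 and 0.052 m and z of block_green in the frame of plate between 0.058 and 0.062 m and x of block_green in the frame of packer between -0.012 and 0.012 m and y of block_green in the frame of packer between -0.012 and 0.012 m)) and z of shaft in the frame of plate between 0.0953 and 0.1013 m and angle between shaft's own x axis and vertical between 1.5408 and 1.6008 rad and angle between the x axis of shaft and the y axis of plate, either way round below 0.12 rad and x of shaft in the frame of stop between -0.012 and 0.012 m and y of shaft in the frame of stop between -0.154 and -0.136 m and z of stand in the frame of plate between 0.048 and 0.052 m and x of stand in the frame of plate above 0 m and x of shaft in the frame of stand between -0.085 and -0.065 m and y of shaft in the frame of stand between -0.012 and 0.012 m and angle between the x axis of stand and the x axis of shaft, either way round above 1.3208 rad and angle between each of packer, block_green, block_orange, stand's own z axis and vertical below 0.06 rad and linear speed of each of packer, block_green, block_orange, shaft, stand below 0.02 m/s and angular speed of each of packer, block_green, block_orange, shaft, stand below 0.15 rad/s); the robot touches nothing.
It fails at once if the tall grey V-block or the ball bearing is moved by more than 15 mm (distance of any of tall_block, bearing from where it was at the start of the episode above 0.015 m).
It fails at once if the dial indicator is tipped over (angle between stand's own z axis and vertical above 0.6 rad).
It also fails if it takes over 131 s, if anything falls off the work surface, if the arm or the gripper's body presses on something with over 40 N, if the wrist force passes 120 N, or if a joint passes its speed limit or range.

## Working session

There is one attempt and no reset: what is moved stays moved. The work goes in short steps, Python scripts to look and compute and a shell command to move; the robot and the scene stay as the last step left them, time stands still between calls to the robot, and variables do not carry over. Pictures are saved under pics/ and viewed, and the job is handed in when it is done.

```bash
mkdir -p pics; ls; cat > h.py <<'E'
import numpy as np, cv2
from scipy.spatial.transform import Rotation as R
from workcell import env, optics, spotter
def snap(cam):
    s=env.observe(); d=optics.read_camera(cam)
    if 'mount' in d:
        T=np.eye(4);T[:3,:3]=R.from_rotvec(s['tcp_rot']).as_matrix();T[:3,3]=s['tool_pos']
        d['w']=T@np.array(d['mount'])
    else: d['w']=np.linalg.inv(np.array(d['camera_from_world']))
    return d
def world(d):
    K=np.array(d['camera_matrix']);k=d['k1']
    v,u=np.mgrid[0:400,0:640]
    xd=(u-K[0,2])/K[0,0];yd=(v-K[1,2])/K[1,1]
    x,y=xd.copy(),yd.copy()
    for _ in range(8):
        r2=x*x+y*y;x=xd/(1+k*r2);y=yd/(1+k*r2)
    z=d['z_map']
    P=np.stack([x*z,y*z,z],-1)@d['w'][:3,:3].T+d['w'][:3,3]
    P[z==0]=np.nan
    return P
def proj(d,p):
    K=np.array(d['camera_matrix']);W=np.linalg.inv(d['w'])
    q=np.atleast_2d(p)@W[:3,:3].T+W[:3,3];s=q[:,:2]/q[:,2:]
    s=s*(1+d['k1']*(s**2).sum(1,keepdims=True))
    return s@K[:2,:2].T+K[:2,2]
def save(d,n,box=None,f=1):
    im=d['pixels'][:,:,::-1]
    if box: im=im[box[1]:box[3],box[0]:box[2]]
    if f!=1: im=cv2.resize(im,None,fx=f,fy=f,interpolation=cv2.INTER_CUBIC)
    cv2.imwrite('pics/'+n,im)
E
python3 - <<'E'
from h import *
for c in ['side','top','wrist']:
    d=snap(c); save(d,c+'0.png',f=1.25); print(c,d['w'].round(3).tolist(),d['k1'],np.array(d['camera_matrix']).tolist())
print(env.observe())
E
```

```text
pics
side [[-0.942, -0.26, 0.215, 0.311], [-0.337, 0.701, -0.629, 0.65], [0.013, -0.664, -0.747, 0.784], [0.0, 0.0, 0.0, 1.0]] -0.026546517975458737 [[376.9313675378856, 0.0, 318.74251471354063], [0.0, 376.9313675378856, 202.33758149776068], [0.0, 0.0, 1.0]]
top [[-0.009, -0.988, 0.153, 0.268], [-1.0, 0.011, 0.007, 0.023], [-0.009, -0.153, -0.988, 1.518], [0.0, 0.0, 0.0, 1.0]] -0.011922798159889138 [[504.9307629377985, 0.0, 309.64975831213803], [0.0, 504.9307629377985, 199.13286759609656], [0.0, 0.0, 1.0]]
wrist [[0.296, -0.906, -0.303, 0.241], [-0.955, -0.281, -0.093, -0.5], [-0.001, 0.317, -0.948, 0.374], [0.0, 0.0, 0.0, 1.0]] -0.03321177825300983 [[295.10736317143704, 0.0, 321.2171426966436], [0.0, 295.10736317143704, 193.78901387684306], [0.0, 0.0, 1.0]]
{'t': 0.15, 'joint_positions': array([-1.48630156e+00,  3.81023408e-01,  1.29804250e+00,  1.52315175e-05,
        1.46357175e+00, -2.15242117e-01]), 'joint_vel': array([-0.00102835, -0.00285449, -0.00200994, -0.00026923, -0.00090599,
       -0.00076389]), 'joint_efforts': array([ 3.46022316e-03, -4.48624456e+01, -2.31344301e+01, -2.06037316e-05,
        3.80831509e-03,  2.73040769e-06]), 'tool_pos': array([ 0.16241105, -0.52524586,  0.23087807]), 'tcp_rot': array([-0.31098938,  2.06119521, -2.05902469]), 'force': array([ 0.69788403,  0.2411233 , -0.20653358]), 'wrist_torque': array([ 0.05245099,  0.00041637, -0.01919321]), 'gripper_width': 0.08509140144231964}
```

View pics/top0.png

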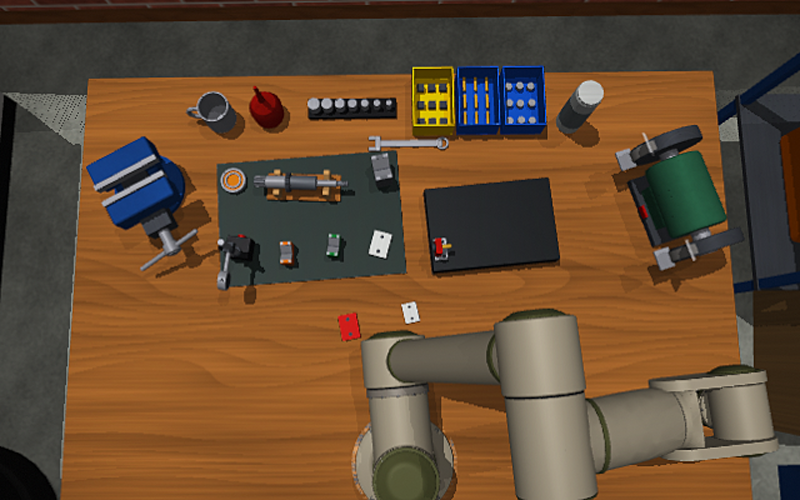

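View pics/side0.png

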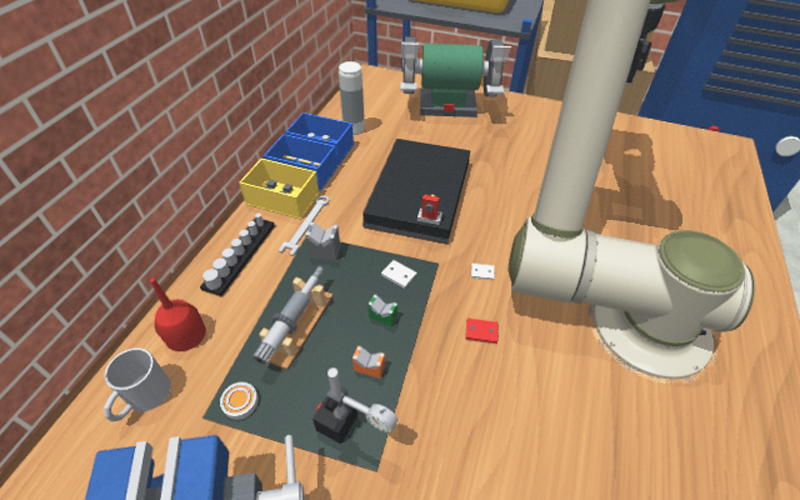

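View pics/wrist0.png

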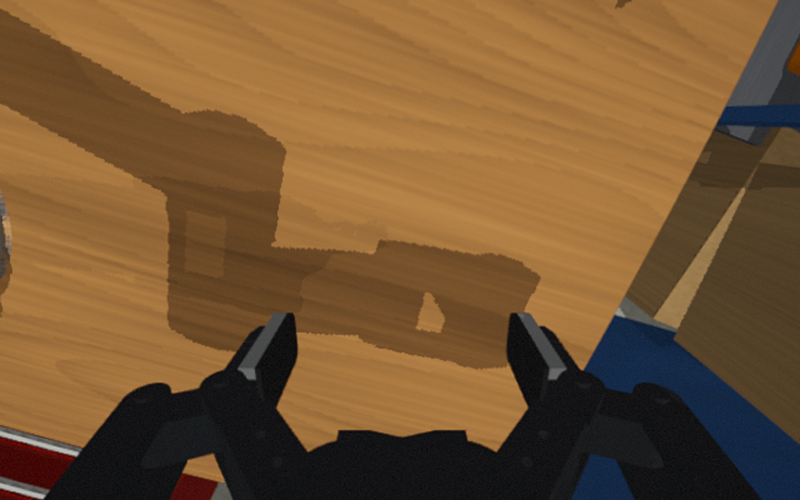

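```bash
python3 - <<'E'
from h import *
import pickle
for cam in ['top','side']:
    d=snap(cam); P=world(d); pickle.dump((d,P),open(cam+'0.pkl','wb'))
    for n in ['plate','stop','packer','block_green','block_orange','shaft','stand','tall_block','bearing']:
        for r in spotter.cut_out(cam,n)[:4]:
            if r['score']<.3: continue
            m=r['region']; q=P[m]; q=q[~np.isnan(q[:,0])]
            if len(q)<5: continue
            rect=cv2.minAreaRect((q[:,:2]*1000).astype(np.float32))
            print(cam,n,round(r['score'],2),np.array(r['point']).round(),m.sum(),np.median(q,0).round(3),'z',np.percentile(q[:,2],[5,95]).round(3),'rect',np.round(rect[0]),np.round(rect[1]),round(rect[2],1))
E
```

```text
top plate 0.67 [394. 177.] 6698 [ 0.551 -0.215  0.049] z [0.042 0.054] rect [ 559. -219.] [213. 315.] 4.9
top stop 0.45 [349. 198.] 195 [ 0.487 -0.086  0.098] z [0.057 0.119] rect [490. -89.] [48. 40.] 7.9
top packer 0.79 [301. 198.] 297 [0.511 0.051 0.012] z [0.006 0.018] rect [514.  52.] [46. 64.] 72.2
top packer 0.65 [328. 254.] 162 [ 0.347 -0.019  0.006] z [0.    0.012] rect [347. -19.] [44. 33.] 16.4
top packer 0.5 [278. 260.] 282 [0.316 0.129 0.009] z [0.004 0.015] rect [316. 129.] [59. 46.] 12.4
top block_green 0.53 [267. 196.] 180 [0.506 0.161 0.039] z [0.012 0.049] rect [506. 163.] [26. 51.] 83.5
top block_orange 0.53 [229. 202.] 192 [0.488 0.273 0.04 ] z [0.011 0.05 ] rect [489. 274.] [49. 26.] 0.7
top shaft 0.97 [232. 145.] 645 [0.654 0.256 0.063] z [0.053 0.072] rect [659. 239.] [220.  52.] 81.3
top shaft 0.4 [396. 178.] 6844 [ 0.551 -0.216  0.049] z [0.041 0.054] rect [ 558. -220.] [218. 318.] 5.7
top stand 0.59 [187. 204.] 699 [0.486 0.388 0.06 ] z [0.006 0.164] rect [471. 410.] [ 92. 146.] 80.2
top tall_block 0.54 [304. 135.] 306 [0.685 0.046 0.061] z [0.031 0.075] rec
[... 568 characters left out ...]
 213.] 182 [ 0.349 -0.015  0.009] z [0.006 0.011] rect [350. -17.] [46. 35.] 10.8
side packer 0.71 [295. 291.] 462 [0.492 0.284 0.037] z [0.007 0.05 ] rect [491. 267.] [51. 50.] 0.9
side packer 0.61 [319. 220.] 323 [0.514 0.057 0.014] z [0.011 0.016] rect [513.  50.] [54. 60.] 73.8
side block_orange 0.66 [295. 288.] 444 [0.493 0.285 0.037] z [0.008 0.05 ] rect [498. 267.] [63. 49.] 4.2
side stand 0.65 [272. 334.] 1602 [0.486 0.4   0.118] z [0.02  0.178] rect [466. 376.] [ 92. 146.] 81.8
side tall_block 0.58 [257. 196.] 649 [0.685 0.062 0.053] z [0.01  0.074] rect [706.  25.] [ 76. 116.] 28.8
side bearing 0.95 [191. 319.] 714 [0.673 0.415 0.019] z [0.011 0.022] rect [674. 412.] [60. 62.] 22.9
```

```bash
python3 - <<'E'
import pickle
from h import *
d,P=pickle.load(open('top0.pkl','rb'));save(d,'topcrop.png',(165,110,460,280),2.7)
d,P=pickle.load(open('side0.pkl','rb'));save(d,'sidecrop.png',(150,100,420,380),2.1)
E
```

```text
(no output)
```

View pics/topcrop.png

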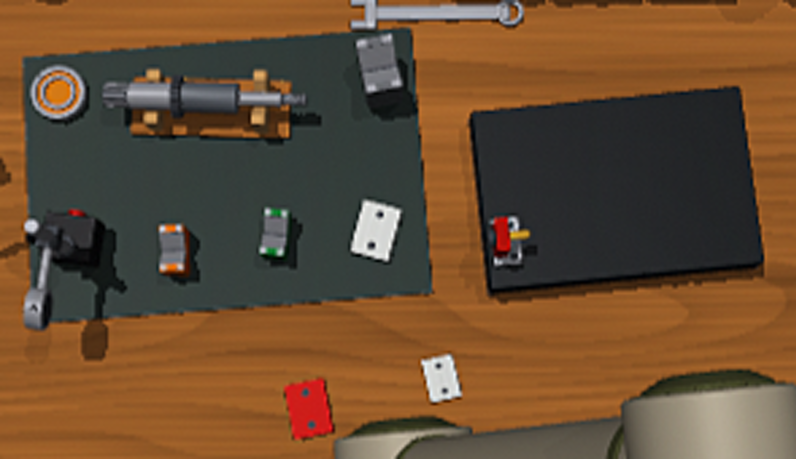

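View pics/sidecrop.png

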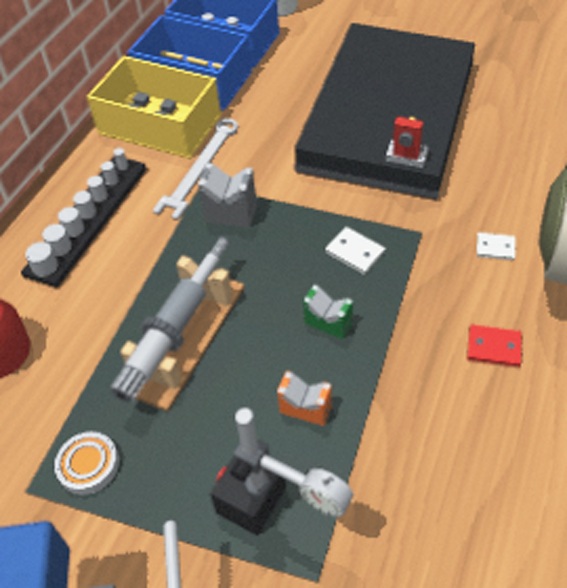

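```bash
cat >> h.py <<'E'
def state():
    s=env.observe(); return s, R.from_rotvec(s['tcp_rot']).as_matrix(), np.array(s['tool_pos'])
def go(x,y,z,a=None,jawmod=True):
    """a: desired world heading (deg) of tool x axis (tool pointing down)."""
    s,M,p=state()
    d=M.T@(np.array([x,y,z])-p)
    cur=np.degrees(np.arctan2(M[1,0],M[0,0]))
    dy=0
    if a is not None:
        dy=-(a-cur); dy=(dy+180)%360-180   # tool y down: + turn about y = clockwise from above
    print('pos',p.round(4),'xhead %.1f'%cur,'tilt',M[:,1].round(3),'j6 %.2f'%s['joint_positions'][5],'w %.3f'%s['gripper_width'],'t',round(s['t'],2),'F',s['force'].round(1))
    print('  -> shift mm tx %.1f ty %.1f tz %.1f yaw %.1f'%(*(d*1000),dy))
E
python3 - <<'E'
from h import *
s,M,p=state();print(M.round(3)); d=snap('wrist');print(np.array(d['mount']).round(3))
go(0.52,-0.2,0.33,90); go(.52,-.2,.33,0)
E
```

```text
[[-0.955 -0.     0.295]
 [-0.295 -0.    -0.955]
 [ 0.    -1.     0.   ]]
[[-0.     0.948  0.317 -0.082]
 [ 0.    -0.317  0.948 -0.143]
 [ 1.     0.    -0.    -0.001]
 [ 0.     0.     0.     1.   ]]
pos [ 0.1624 -0.5255  0.2313] xhead -162.8 tilt [ 0.  0. -1.] j6 -0.22 w 0.086 t 1.2 F [-0.3 -0.  -0.3]
  -> shift mm tx -437.7 ty -98.7 tz -205.3 yaw 107.2
pos [ 0.1624 -0.5255  0.2313] xhead -162.8 tilt [ 0.  0. -1.] j6 -0.22 w 0.086 t 1.2 F [-0.3 -0.  -0.3]
  -> shift mm tx -437.7 ty -98.7 tz -205.3 yaw -162.8
```

```bash
python3 - <<'E'
from h import *
go(.55,-.18,.3,180)
E
```

```text
pos [ 0.1624 -0.5255  0.2313] xhead -162.8 tilt [ 0.  0. -1.] j6 -0.22 w 0.086 t 1.2 F [-0.3 -0.  -0.3]
  -> shift mm tx -472.3 ty -68.7 tz -215.6 yaw 17.2
```

```bash
python3 -m crank '[[-0.05,-0.02,-0.02,2,0],[-0.1,-0.04,-0.04,4,0],[-0.15,-0.06,-0.06,8,0],[-0.21,-0.069,-0.09,10,0],[-0.27,-0.069,-0.12,12,0],[-0.33,-0.069,-0.15,14,0],[-0.39,-0.069,-0.18,17,0],[-0.44,-0.069,-0.2,17,0],[-0.472,-0.069,-0.216,17,0],[-0.472,-0.069,-0.216,17,0]]' 40
python3 - <<'E'
from h import *
import pickle
go(.51,.05,.3,164)
d=snap('wrist');P=world(d);pickle.dump((d,P),open('wplate.pkl','wb'));save(d,'wplate.png',f=1.25)
for n in ['plate','stop']:
    for r in spotter.cut_out('wrist',n)[:2]:
        q=P[r['region']];print(n,r['score'],r['point'],np.nanmedian(q,0))
E
```

```text
t: 2.45
tool_pos: [0.5511, -0.1774, 0.2998]
tcp_rot: [-0.008, 2.219, -2.217]
force: [-0.7, -1.2, -0.2]
gripper_width: 0.0859
pos [ 0.5511 -0.1774  0.2998] xhead -179.6 tilt [-0.     0.001 -1.   ] j6 1.05 w 0.086 t 2.45 F [-0.7 -1.2 -0.2]
  -> shift mm tx 39.5 ty -0.1 tz -227.7 yaw 16.4
plate 0.67 [354.2, 146.0] [ 0.56834513 -0.21687214  0.05009048]
plate 0.57 [94.7, 185.7] [0.5064951  0.15437074 0.03429662]
stop 0.73 [250.6, 207.0] [ 0.49751823 -0.08747953  0.092728  ]
```

View pics/wplate.png

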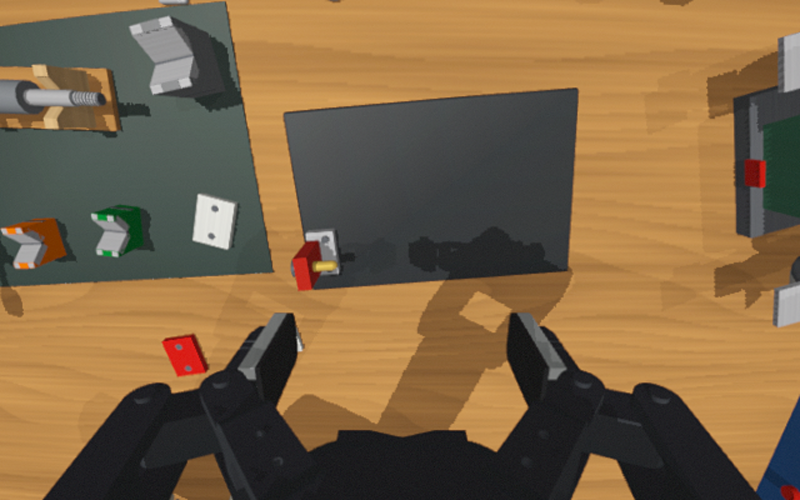

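```bash
python3 - <<'E'
from h import *
import pickle
def rect(q):
    r=cv2.minAreaRect((q[:,:2]*1000).astype(np.float32)); return np.round(r[0],1),np.round(r[1],1),round(r[2],2)
for f in ['wplate','top0','side0']:
    d,P=pickle.load(open(f+'.pkl','rb'))
    im=d['pixels'].astype(int)
    m=(abs(P[...,2]-.05)<.008)&(P[...,0]>.4)&(P[...,0]<.72)&(P[...,1]<-.03)&(P[...,1]>-.42)&(im.max(2)<90)
    n,l,st,_=cv2.connectedComponentsWithStats(m.astype(np.uint8));m=l==1+np.argmax(st[1:,4])
    q=P[m];print(f,'plate',rect(q),np.median(q[:,2]).round(4),m.sum())
    hsv=cv2.cvtColor(d['pixels'],cv2.COLOR_RGB2HSV).astype(int)
    near=(P[...,0]>.42)&(P[...,0]<.56)&(P[...,1]<-.04)&(P[...,1]>-.16)
    red=near&((hsv[...,0]<6)|(hsv[...,0]>174))&(hsv[...,1]>150)&(hsv[...,2]>60)&(P[...,2]>.06)
    pin=near&(hsv[...,0]>16)&(hsv[...,0]<32)&(hsv[...,1]>100)&(P[...,2]>.08)
    gray=near&(hsv[...,1]<50)&(hsv[...,2]>90)&(P[...,2]<.07)&(P[...,2]>.055)
    for nm,mm in [('red',red),('pin',pin),('foot',gray)]:
        q=P[mm]; 
        if len(q)>3: print('  ',nm,len(q),q.mean(0).round(4),'min',np.percentile(q,3,0).round(4),'max',np.percentile(q,97,0).round(4),rect(q))
E
```

```text
wplate plate (array([ 553.6, -211.7]), array([198.8, 297.4]), 4.93) 0.0501 30222
   red 596 [ 0.4964 -0.0832  0.1068] min [ 0.4772 -0.0891  0.0726] max [ 0.5089 -0.075   0.1192] (array([492.3, -81.2]), array([33.9, 14.9]), 4.47)
   pin 143 [ 0.4946 -0.0997  0.1035] min [ 0.4891 -0.1111  0.0992] max [ 0.4981 -0.0883  0.1044] (array([ 510.3, -115.9]), array([19.1, 67.7]), 44.19)
   foot 423 [ 0.5016 -0.0929  0.0621] min [ 0.4697 -0.1041  0.058 ] max [ 0.5175 -0.075   0.0662] (array([492.8, -89.4]), array([50.4, 29.9]), 5.3)
top0 plate (array([ 552.6, -213.3]), array([201.4, 301.1]), 4.96) 0.049 6396
   red 61 [ 0.49   -0.0816  0.1158] min [ 0.4748 -0.0885  0.105 ] max [ 0.5063 -0.0748  0.1221] (array([490.4, -82.1]), array([32.7, 13.8]), 4.1)
   pin 21 [ 0.4918 -0.1011  0.101 ] min [ 0.4884 -0.1096  0.0966] max [ 0.4957 -0.0927  0.107 ] (array([ 491.8, -101.4]), array([ 7.9, 17.8]), 8.01)
   foot 39 [ 0.4868 -0.0936  0.0614] min [ 0.4682 -0.1046  0.0565] max [ 0.5149 -0.076   0.0667] (array([491.1, -89.7]), array([47.3, 28.9]), 5.15)
side0 plate (array([ 553. , -210.4]), array([197.5, 303.4]), 4.92) 0.0512 3932
   red 160 [ 0.4902 -0.0761  0.1002] min [ 0.4756 -0.0858  0.0692] max [ 0.5059 -0.0718  0.1208] (array([491.7, -80.2]), array([32.8, 17.7]), 5.26)
   foot 77 [ 0.4894 -0.0799  0.0614] min [ 0.4683 -0.1     0.0554] max [ 0.517  -0.0714  0.0661] (array([492.9, -86.4]), array([49.8, 31.3]), 5.56)
```

```bash
python3 - <<'E'
from h import *
import pickle
def rect(q):
    r=cv2.minAreaRect((q[:,:2]*1000).astype(np.float32)); return np.round(r[0],1),np.round(r[1],1),round(r[2],2)
d,P=pickle.load(open('wplate.pkl','rb'))
hsv=cv2.cvtColor(d['pixels'],cv2.COLOR_RGB2HSV).astype(int)
for nm,b in [('packer',(.45,.6,0,.11)),('small',(.3,.4,-.06,.03))]:
    m=(P[...,0]>b[0])&(P[...,0]<b[1])&(P[...,1]>b[2])&(P[...,1]<b[3])&(hsv[...,2]>120)&(hsv[...,1]<60)&(P[...,2]<.03)
    q=P[m];print(nm,m.sum(),rect(q) if m.sum()>4 else '',np.median(q[:,2]))
save(d,'packcrop.png',(130,140,250,310),3.5)
E
```

```text
packer 1166 (array([511.1,  56.3]), array([50.7, 65.9]), 74.44) 0.012964467367768656
small 32 (array([338.9, -35.8]), array([20.4,  5.5]), 6.48) 0.00803794320847706
```

View pics/packcrop.png

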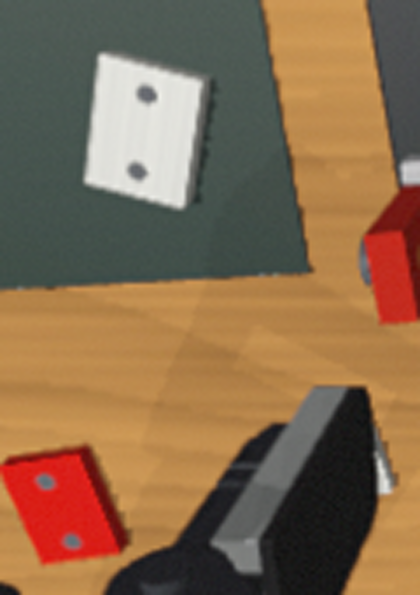

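```bash
python3 - <<'E'
from h import *
go(.513,.052,.15,164)
E
```

```text
pos [ 0.5491 -0.1802  0.3003] xhead -179.9 tilt [-0. -0. -1.] j6 1.05 w 0.085 t 2.6 F [-0.1 -0.6 -1. ]
  -> shift mm tx 35.5 ty 150.3 tz -232.3 yaw 16.1
```

```bash
python3 -m crank '[[0,0,-0.05,2,0],[0,0.01,-0.1,6,0],[0.01,0.03,-0.15,10,0],[0.02,0.06,-0.2,16,0],[0.0355,0.1,-0.232,16.1,0],[0.0355,0.15,-0.232,16.1,0],[0.0355,0.15,-0.232,16.1,0],[0.0355,0.15,-0.232,16.1,0],[0.0355,0.15,-0.232,16.1,0],[0.0355,0.15,-0.232,16.1,0]]' 40
cat >> h.py <<'E'
def rect(q):
    r=cv2.minAreaRect((q[:,:2]*1000).astype(np.float32)); return np.round(r[0],1),np.round(r[1],1),round(r[2],2)
E
python3 - <<'E'
from h import *
d=snap('wrist');P=world(d);save(d,'wpack.png')
hsv=cv2.cvtColor(d['pixels'],cv2.COLOR_RGB2HSV).astype(int)
m=(P[...,0]>.45)&(P[...,0]<.58)&(P[...,1]>0)&(P[...,1]<.11)&(hsv[...,2]>120)&(hsv[...,1]<60)&(P[...,2]<.03)&(P[...,2]>.010)
q=P[m];print(m.sum(),rect(q),np.median(q[:,2]))
go(.513,.052,.007,164)
E
```

```text
t: 3.85
tool_pos: [0.5139, 0.0518, 0.1515]
tcp_rot: [-0.293, -2.073, 2.073]
force: [-0.6, -1.4, -0.6]
gripper_width: 0.0851
2548 (array([514.1,  52.9]), array([44. , 59.9]), 74.47) 0.01304079834385144
pos [0.5137 0.052  0.1512] xhead 164.1 tilt [ 0.002 -0.    -1.   ] j6 1.72 w 0.086 t 3.9 F [ 0.5  0.3 -1.5]
  -> shift mm tx 0.9 ty 144.2 tz 0.2 yaw 0.1
```

View pics/wpack.png

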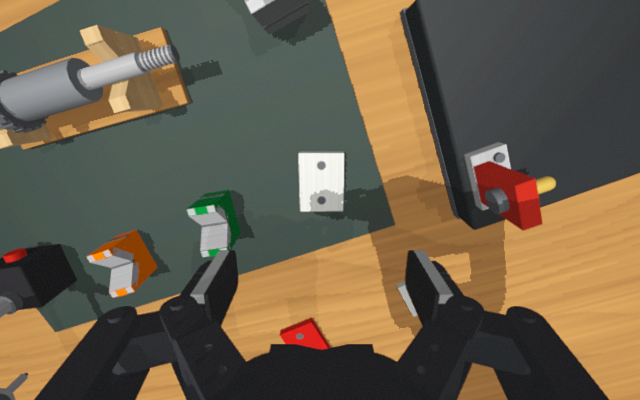

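```bash
python3 -m crank '[[0,0.05,-0.001,-0.4,0],[0,0.1,-0.001,-0.4,0],[0,0.135,-0.001,-0.4,0],[0,0.1497,-0.001,-0.4,0],[0,0.1497,-0.001,-0.4,0],[0,0.1497,-0.001,-0.4,0.7],[0,0.1497,-0.001,-0.4,0.7],[0,0.1497,-0.001,-0.4,0.7],[0,0.1497,-0.001,-0.4,0.7],[0,0.1497,-0.001,-0.4,0.7]]' 60
python3 - <<'E'
from h import *
go(.5105,-.2935,.2,-175)
E
```

```text
t: 5.15
tool_pos: [0.5142, 0.0531, 0.002]
tcp_rot: [-0.285, -2.077, 2.078]
force: [-2.6, -0.5, 9.2]
gripper_width: 0.0423
pos [0.5142 0.0531 0.002 ] xhead 164.5 tilt [ 0.002 -0.    -1.   ] j6 1.72 w 0.042 t 5.15 F [-2.6 -0.5  9.2]
  -> shift mm tx -89.6 ty -197.9 tz 334.9 yaw -20.5
```

```bash
python3 -m crank '[[0,-0.04,0,0,0.7],[0,-0.09,0.0,0,0.7],[0,-0.14,0.01,0,0.7],[-0.01,-0.18,0.05,0,0.7],[-0.03,-0.198,0.1,-4,0.7],[-0.04,-0.198,0.15,-8,0.7],[-0.05,-0.198,0.2,-12,0.7],[-0.07,-0.198,0.26,-16,0.7],[-0.085,-0.198,0.32,-20,0.7],[-0.0896,-0.198,0.335,-20.5,0.7]]' 60
python3 - <<'E'
from h import *
go(.5105,-.2935,.055,-175)
d=snap('wrist');save(d,'wp2.png')
E
```

```text
t: 6.4
tool_pos: [0.5095, -0.2968, 0.1983]
tcp_rot: [-0.092, 2.179, -2.179]
force: [-0.9, 0.2, -2.3]
gripper_width: 0.042
pos [ 0.5095 -0.2968  0.1983] xhead -175.2 tilt [-0. -0. -1.] j6 0.76 w 0.042 t 6.4 F [-0.9  0.2 -2.3]
  -> shift mm tx -1.3 ty 143.3 tz -3.2 yaw -0.2
```

View pics/wp2.png

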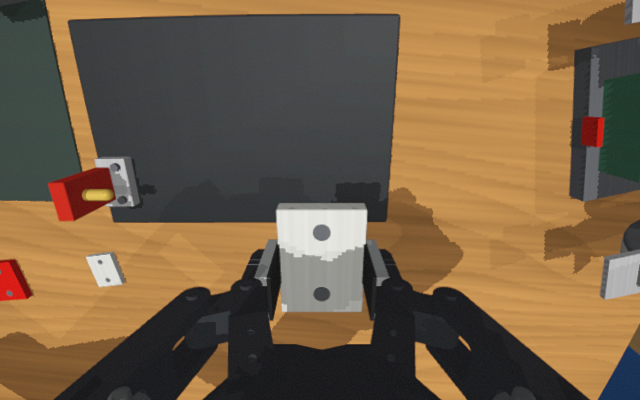

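```bash
python3 - <<'E'
from h import *
go(.5105,-.2935,.0495,-175)
E
```

```text
pos [ 0.5097 -0.2968  0.1982] xhead -175.2 tilt [-0. -0. -1.] j6 0.76 w 0.042 t 6.45 F [-1.8 -1.  -2.4]
  -> shift mm tx -1.1 ty 148.7 tz -3.3 yaw -0.2
```

```bash
python3 -m crank '[[-0.001,0.05,-0.003,0,0.7],[-0.001,0.1,-0.003,0,0.7],[-0.001,0.13,-0.003,0,0.7],[-0.001,0.14,-0.003,0,0.7],[-0.001,0.146,-0.003,0,0.7],[-0.001,0.1485,-0.003,0,0.7],[-0.001,0.1485,-0.003,0,0.7],[-0.001,0.1485,-0.003,0,0.7],[-0.001,0.1485,-0.003,0,0.3],[-0.001,0.1485,-0.003,0,0.3]]' 60
python3 - <<'E'
from h import *
go(.506,.161,.2,-95)
E
```

```text
t: 7.7
tool_pos: [0.5112, -0.2907, 0.0505]
tcp_rot: [-0.094, 2.176, -2.177]
force: [0.1, -0.7, 0.9]
gripper_width: 0.0598
pos [ 0.5112 -0.2907  0.0505] xhead -175.0 tilt [ 0.001 -0.001 -1.   ] j6 0.77 w 0.060 t 7.7 F [ 0.1 -0.7  0.9]
  -> shift mm tx -34.1 ty -149.7 tz -450.3 yaw -80.0
```

```bash
python3 -m crank '[[0,-0.05,0,0,0],[0,-0.1,-0.02,-4,0],[0,-0.14,-0.07,-14,0],[-0.01,-0.15,-0.13,-24,0],[-0.015,-0.15,-0.19,-34,0],[-0.02,-0.15,-0.25,-44,0],[-0.025,-0.15,-0.31,-54,0],[-0.03,-0.15,-0.37,-64,0],[-0.034,-0.15,-0.42,-74,0],[-0.034,-0.15,-0.45,-81,0]]'
python3 - <<'E'
from h import *
import pickle
d=snap('wrist');P=world(d);save(d,'wgreen.png');pickle.dump((d,P),open('wgreen.pkl','wb'))
go(.506,.161,.2,-95)
for n in ['block_green','block_orange','packer']:
    for r in spotter.cut_out('wrist',n)[:2]:
        q=P[r['region']];q=q[q[:,2]>.035];print(n,r['score'],r['point'],rect(q) if len(q)>4 else '')
d=snap('top');P=world(d);save(d,'top1.png',(300,110,480,260),4)
m=(abs(P[...,0]-.51)<.05)&(abs(P[...,1]+.29)<.05)&(d['pixels'].min(2)>110)
print('packer on plate',rect(P[m]),np.median(P[m][:,2]))
E
```

```text
t: 8.95
tool_pos: [0.5055, 0.163, 0.2004]
tcp_rot: [-1.178, 1.256, -1.256]
force: [-0.2, 0.3, 0.3]
gripper_width: 0.0854
pos [0.505  0.1652 0.2004] xhead -93.3 tilt [ 0.     0.001 -1.   ] j6 0.15 w 0.086 t 9.0 F [-2.1  1.1 -0.2]
  -> shift mm tx 4.1 ty 0.3 tz 1.2 yaw 1.7
block_green 0.59 [323.9, 174.2] (array([507.6, 164.4]), array([26.4, 49.9]), 83.5)
block_orange 0.66 [300.1, 66.7] (array([490.9, 276.1]), array([50. , 25.8]), 1.92)
packer 0.82 [170.6, 204.2] 
packer on plate (array([ 512.5, -291.5]), array([62.5, 46.3]), 4.0) 0.05891763119795668
```

View pics/wgreen.png

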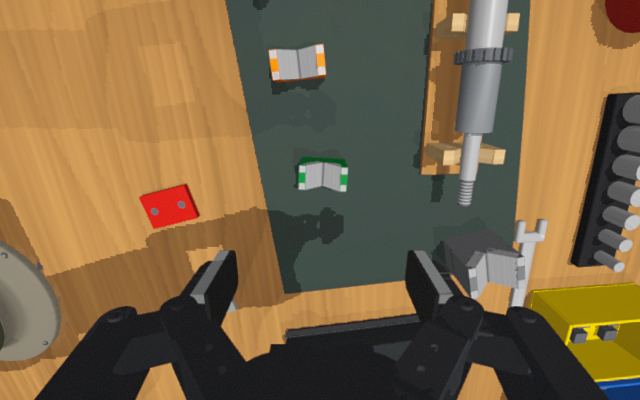

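View pics/top1.png

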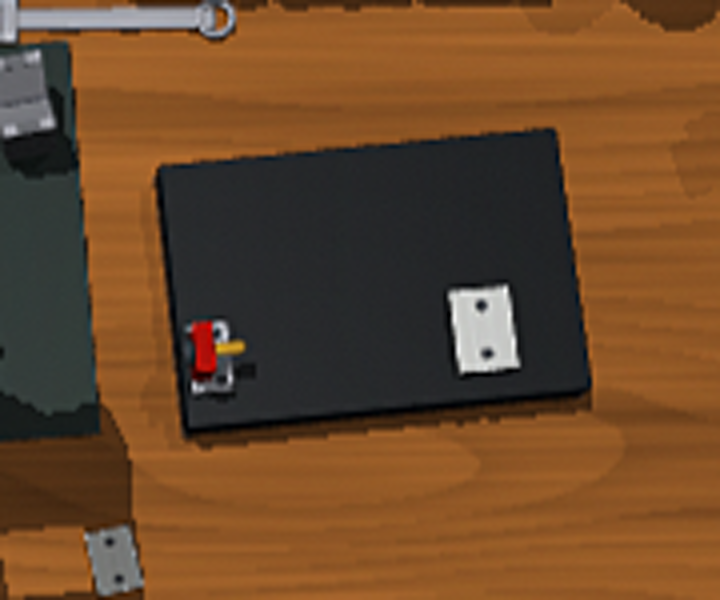

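```bash
python3 - <<'E'
from h import *
d=snap('wrist');P=world(d)
for n in ['block_green','block_orange']:
    for r in spotter.cut_out('wrist',n)[:1]:
        q=P[r['region']];q=q[q[:,2]>.042];print(n,r['score'],r['point'],rect(q),np.median(q[:,2]))
go(.507,.163,.018,-96.5)
E
```

```text
block_green 0.96 [320.9, 170.3] (array([507.1, 164.5]), array([26.1, 49.1]), 83.57) 0.04740459606250105
block_orange 0.69 [295.5, 62.2] (array([490.8, 276.3]), array([50.4, 25.9]), 1.98) 0.047661408644895514
pos [0.5061 0.1597 0.2002] xhead -94.2 tilt [ 0. -0. -1.] j6 0.16 w 0.085 t 9.35 F [-0.4  0.6  0.5]
  -> shift mm tx -3.3 ty 182.2 tz 0.7 yaw 2.3
```

```bash
python3 -m crank '[[-0.0045,0.05,0.001,2.3,0],[-0.0045,0.1,0.001,2.3,0],[-0.0045,0.14,0.001,2.3,0],[-0.0045,0.165,0.001,2.3,0],[-0.0045,0.182,0.001,2.3,0],[-0.0045,0.182,0.001,2.3,0],[-0.0045,0.182,0.001,2.3,0.7],[-0.0045,0.182,0.001,2.3,0.7],[-0.0045,0.182,0.001,2.3,0.7],[-0.0045,0.182,0.001,2.3,0.7]]' 60
python3 - <<'E'
from h import *
go(.511,-.293,.2,-85)
E
```

```text
t: 10.6
tool_pos: [0.5077, 0.1652, 0.0192]
tcp_rot: [-1.153, 1.289, -1.291]
force: [-1.1, -1.5, 4.8]
gripper_width: 0.0494
pos [0.5077 0.1652 0.0192] xhead -96.3 tilt [ 0.002  0.    -1.   ] j6 0.20 w 0.049 t 10.6 F [-1.1 -1.5  4.8]
  -> shift mm tx 455.0 ty -180.8 tz 54.1 yaw -11.3
```

```bash
python3 -m crank '[[0,-0.06,0,0,0.7],[0.02,-0.12,0,0,0.7],[0.07,-0.17,0.01,-1,0.7],[0.13,-0.181,0.02,-3,0.7],[0.19,-0.181,0.025,-5,0.7],[0.25,-0.181,0.03,-7,0.7],[0.31,-0.181,0.04,-9,0.7],[0.37,-0.181,0.045,-11,0.7],[0.42,-0.181,0.05,-11.3,0.7],[0.45,-0.181,0.053,-11.3,0.7]]' 60
python3 -m crank '[[0.005,0,0.001,0,0.7],[0.005,0,0.001,0,0.7],[0.005,0,0.001,0,0.7],[0.005,0,0.001,0,0.7],[0.005,0,0.001,0,0.7],[0.005,0,0.001,0,0.7],[0.005,0,0.001,0,0.7],[0.005,0,0.001,0,0.7],[0.005,0,0.001,0,0.7],[0.005,0,0.001,0,0.7]]' 60
python3 - <<'E'
from h import *
go(.511,-.293,.0765,-85)
d=snap('wrist');save(d,'wg2.png');P=world(d)
for r in spotter.cut_out('wrist','packer')[:2]:
    q=P[r['region']];print(r['score'],r['point'],rect(q),np.median(q,0))
E
```

```text
t: 11.85
tool_pos: [0.5095, -0.2902, 0.1987]
tcp_rot: [-1.248, 1.147, -1.146]
force: [1.2, 0.3, -4.1]
gripper_width: 0.0491
t: 13.1
tool_pos: [0.5118, -0.2929, 0.1991]
tcp_rot: [-1.249, 1.145, -1.145]
force: [0.1, -0.2, -4.3]
gripper_width: 0.0488
pos [ 0.5118 -0.2929  0.1991] xhead -85.0 tilt [-0.  0. -1.] j6 -0.81 w 0.049 t 13.1 F [ 0.1 -0.2 -4.3]
  -> shift mm tx 0.1 ty 122.6 tz -0.8 yaw -0.0
0.61 [318.6, 178.4] (array([ 511.1, -288.9]), array([61.9, 42.6]), 9.19) [nan nan nan]
```

View pics/wg2.png

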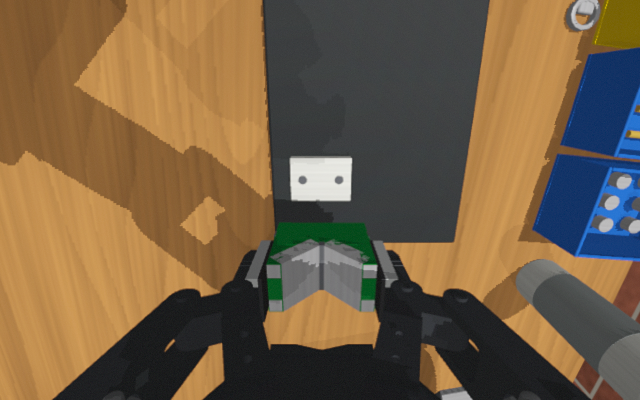

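```bash
python3 -m crank '[[-0.0005,0.05,-0.001,0,0.7],[-0.0005,0.09,-0.001,0,0.7],[-0.0005,0.11,-0.001,0,0.7],[-0.0005,0.117,-0.001,0,0.7],[-0.0005,0.12,-0.001,0,0.7],[-0.0005,0.1225,-0.001,0,0.7],[-0.0005,0.1225,-0.001,0,0.7],[-0.0005,0.1225,-0.001,0,0.7],[-0.0005,0.1225,-0.001,0,0.7],[-0.0005,0.1225,-0.001,0,0.7]]' 60
python3 -m crank '[[0,0.0005,0,0,0.6],[0,0.0005,0,0,0.4],[0,0.0005,0,0,0.3],[0,0.0005,0,0,0.2],[0,-0.03,0,0,0.2],[0,-0.08,0,0,0],[0,-0.12,0,0,0],[-0.04,-0.12,0,0,0],[-0.1,-0.12,0,0,0],[-0.16,-0.12,0,0,0]]' 60
python3 - <<'E'
from h import *
go(.491,.276,.2,-88)
d=snap('top');save(d,'top2.png',(300,110,480,260),4);P=world(d)
for r in spotter.cut_out('top','block_green')[:2]:
    q=P[r['region']];print(r['score'],r['point'],rect(q),np.median(q,0))
E
```

```text
t: 14.45
tool_pos: [0.5107, -0.2925, 0.0767]
tcp_rot: [-1.249, 1.145, -1.145]
force: [-0.3, -0.4, -3.3]
gripper_width: 0.0491
t: 15.7
tool_pos: [0.4965, -0.1316, 0.1968]
tcp_rot: [-1.248, 1.145, -1.146]
force: [1.3, -0.8, 0.4]
gripper_width: 0.0852
pos [ 0.4965 -0.1316  0.1968] xhead -85.1 tilt [ 0.001 -0.    -1.   ] j6 -0.58 w 0.085 t 15.7 F [ 1.3 -0.8  0.4]
  -> shift mm tx -406.5 ty -3.3 tz 29.6 yaw 2.9
0.76 [422.0, 190.7] (array([ 509.5, -291.1]), array([51.8, 25. ]), 11.17) [nan nan nan]
```

View pics/top2.png

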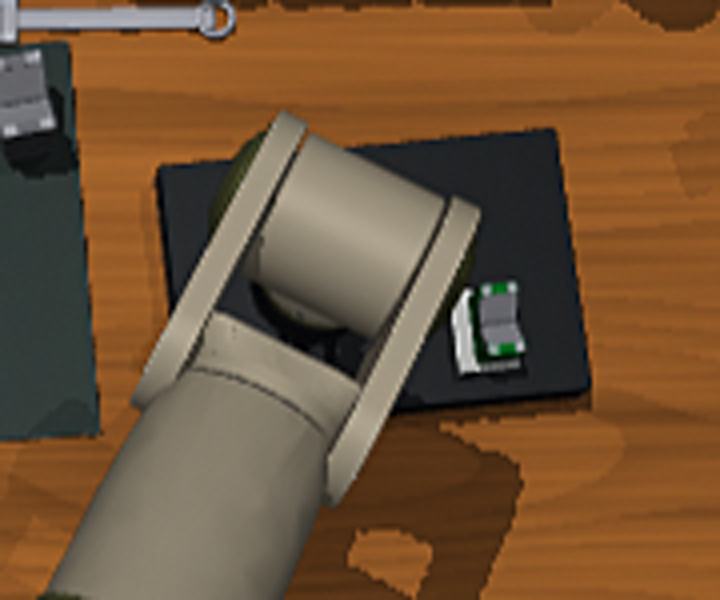

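```bash
python3 -m crank '[[-0.06,-0.003,0.004,0,0],[-0.12,-0.003,0.01,1,0],[-0.18,-0.003,0.014,1.5,0],[-0.24,-0.003,0.018,2,0],[-0.3,-0.003,0.022,3,0],[-0.36,-0.003,0.026,3,0],[-0.406,-0.003,0.03,3,0],[-0.406,-0.003,0.03,3,0],[-0.406,-0.003,0.03,3,0],[-0.406,-0.003,0.03,3,0]]'
python3 -m crank '[[0,0.03,0,0,0],[0,0.05,0,0,0],[0,0.05,0,0,0],[0,0.05,0,0,0],[0,0.05,0,0,0],[0,0.05,0,0,0],[0,0.05,0,0,0],[0,0.05,0,0,0],[0,0.05,0,0,0],[0,0.05,0,0,0]]'
python3 - <<'E'
from h import *
d=snap('wrist');P=world(d);save(d,'wor.png')
for n in ['block_orange','stand']:
  for r in spotter.cut_out('wrist',n)[:1]:
    q=P[r['region']];q=q[q[:,2]>.042];print(n,r['score'],r['point'],rect(q),np.median(q[:,2]))
go(.4908,.2762,.018,-88)
E
```

```text
t: 17.05
tool_pos: [0.4919, 0.2728, 0.1997]
tcp_rot: [-1.225, 1.185, -1.185]
force: [0.1, -0.2, 0.2]
gripper_width: 0.0857
t: 18.3
tool_pos: [0.4915, 0.2741, 0.1496]
tcp_rot: [-1.225, 1.184, -1.184]
force: [0.5, 0.9, -0.2]
gripper_width: 0.0851
block_orange 0.57 [321.9, 186.4] (array([491. , 276.8]), array([50.1, 26.5]), 1.82) 0.047491790268470765
stand 0.81 [320.3, 28.0] (array([462.3, 394.3]), array([ 56. , 133.4]), 82.53) 0.12528903077232648
pos [0.4915 0.274  0.1496] xhead -88.0 tilt [-0. -0. -1.] j6 0.26 w 0.085 t 18.45 F [ 0.2  0.2 -0.7]
  -> shift mm tx -2.2 ty 131.6 tz -0.6 yaw -0.0
```

View pics/wor.png

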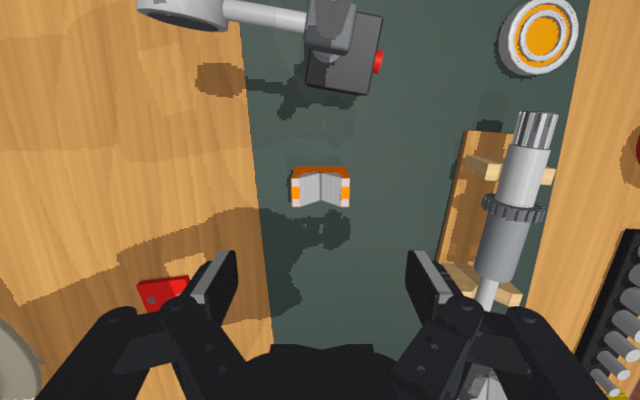

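```bash
python3 -m crank '[[-0.0025,0.05,-0.0005,0,0],[-0.0025,0.09,-0.0005,0,0],[-0.0025,0.115,-0.0005,0,0],[-0.0025,0.1315,-0.0005,0,0],[-0.0025,0.1315,-0.0005,0,0],[-0.0025,0.1315,-0.0005,0,0],[-0.0025,0.1315,-0.0005,0,0.7],[-0.0025,0.1315,-0.0005,0,0.7],[-0.0025,0.1315,-0.0005,0,0.7],[-0.0025,0.1315,-0.0005,0,0.7]]' 60
python3 - <<'E'
from h import *
go(.5,-.174,.2,-85)
E
```

```text
t: 19.7
tool_pos: [0.4911, 0.2766, 0.0189]
tcp_rot: [-1.224, 1.183, -1.184]
force: [-0.6, -0.3, 4.7]
gripper_width: 0.0491
pos [0.4911 0.2766 0.0189] xhead -88.0 tilt [ 0.001  0.    -1.   ] j6 0.27 w 0.049 t 19.7 F [-0.6 -0.3  4.7]
  -> shift mm tx 450.6 ty -181.2 tz -6.5 yaw -3.0
```

```bash
python3 -m crank '[[0,-0.06,0,0,0.7],[0.02,-0.12,0,0,0.7],[0.07,-0.17,0,0,0.7],[0.13,-0.181,-0.001,-1,0.7],[0.19,-0.181,-0.002,-1,0.7],[0.25,-0.181,-0.003,-2,0.7],[0.31,-0.181,-0.004,-2,0.7],[0.37,-0.181,-0.005,-3,0.7],[0.42,-0.181,-0.006,-3,0.7],[0.45,-0.181,-0.006,-3,0.7]]' 60
python3 -m crank '[[0,0.04,0,0,0.7],[0,0.06,0,0,0.7],[0,0.06,0,0,0.7],[0,0.06,0,0,0.7],[0,0.06,0,0,0.7],[0,0.06,0,0,0.7],[0,0.06,0,0,0.7],[0,0.06,0,0,0.7],[0,0.06,0,0,0.7],[0,0.06,0,0,0.7]]' 60
python3 - <<'E'
from h import *
go(.5,-.174,.0662,-85)
E
```

```text
t: 20.95
tool_pos: [0.4998, -0.1757, 0.1987]
tcp_rot: [-1.248, 1.147, -1.146]
force: [0.8, 0.7, -3.1]
gripper_width: 0.0491
t: 22.2
tool_pos: [0.5004, -0.1734, 0.1391]
tcp_rot: [-1.249, 1.145, -1.145]
force: [-0.6, -0.3, -3.9]
gripper_width: 0.0491
pos [ 0.5004 -0.1734  0.1391] xhead -85.0 tilt [-0.  0. -1.] j6 -0.64 w 0.049 t 22.2 F [-0.6 -0.3 -3.9]
  -> shift mm tx 0.5 ty 72.9 tz -0.5 yaw -0.0
```

```bash
python3 -m crank '[[0.0005,0.04,-0.0005,0,0.7],[0.0005,0.06,-0.0005,0,0.7],[0.0005,0.068,-0.0005,0,0.7],[0.0005,0.071,-0.0005,0,0.7],[0.0005,0.073,-0.0005,0,0.7],[0.0005,0.073,-0.0005,0,0.7],[0.0005,0.073,-0.0005,0,0.7],[0.0005,0.073,-0.0005,0,0.7],[0.0005,0.073,-0.0005,0,0.7],[0.0005,0.073,-0.0005,0,0.7]]' 60
python3 -m crank '[[0,0.0005,0,0,0.6],[0,0.0005,0,0,0.4],[0,0.0005,0,0,0.3],[0,0.0005,0,0,0.2],[0,-0.03,0,0,0.2],[0,-0.08,0,0,0],[0,-0.14,0,0,0],[-0.04,-0.18,0.01,0,0],[-0.1,-0.2,0.03,0,0],[-0.16,-0.2,0.05,0,0]]' 60
python3 - <<'E'
from h import *
go(.655,.24,.26,-98)
E
```

```text
t: 23.45
tool_pos: [0.5, -0.174, 0.0662]
tcp_rot: [-1.249, 1.145, -1.145]
force: [0.1, -0.2, -3.2]
gripper_width: 0.0495
t: 24.7
tool_pos: [0.5355, -0.0132, 0.2679]
tcp_rot: [-1.247, 1.143, -1.148]
force: [0.0, 0.0, 0.4]
gripper_width: 0.0855
pos [ 0.5355 -0.0132  0.2679] xhead -85.1 tilt [ 0.004 -0.001 -1.   ] j6 -0.33 w 0.086 t 24.7 F [0.  0.  0.4]
  -> shift mm tx -242.1 ty 8.1 tz 140.7 yaw 12.9
```

```bash
python3 -m crank '[[-0.05,0,0.02,2,0],[-0.1,0,0.05,5,0],[-0.15,0.005,0.08,8,0],[-0.2,0.008,0.11,11,0],[-0.242,0.008,0.14,13,0],[-0.242,0.008,0.14,13,0],[-0.242,0.008,0.14,13,0],[-0.242,0.008,0.14,13,0],[-0.242,0.008,0.14,13,0],[-0.242,0.008,0.14,13,0]]'
python3 - <<'E'
from h import *
import pickle
go(.655,.24,.26,-98)
d=snap('wrist');P=world(d);save(d,'wsh.png');pickle.dump((d,P),open('wsh.pkl','wb'))
for r in spotter.cut_out('wrist','shaft')[:1]:
    pickle.dump(r,open('wshm.pkl','wb'))
    q=P[r['region']];q=q[q[:,2]>.03];print(r['score'],r['point'],rect(q),np.percentile(q[:,2],[5,50,99]))
go(.655,.24,.26,-98)
E
```

```text
t: 25.95
tool_pos: [0.6533, 0.2382, 0.2584]
tcp_rot: [-1.139, 1.312, -1.312]
force: [0.4, -0.7, 0.9]
gripper_width: 0.0852
pos [0.6533 0.2382 0.2584] xhead -98.1 tilt [ 0.  0. -1.] j6 0.32 w 0.085 t 25.95 F [ 0.4 -0.7  0.9]
  -> shift mm tx -2.0 ty -1.6 tz 1.4 yaw -0.1
0.58 [325.8, 142.5] (array([662.1, 241.4]), array([ 45.8, 221.7]), 3.46) [0.05770655 0.06560551 0.07609009]
pos [0.6533 0.2384 0.2582] xhead -98.0 tilt [ 0.  0. -1.] j6 0.32 w 0.086 t 26.05 F [-0.3  0.2  0.5]
  -> shift mm tx -1.8 ty -1.8 tz 1.5 yaw -0.0
```

View pics/wsh.png

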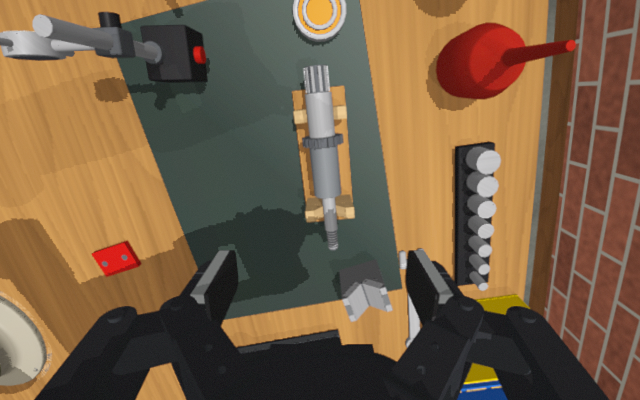

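```bash
cat > shfit.py <<'E'
from h import *
from scipy.optimize import least_squares
def rad(s):
    s=s*1000
    return np.select([s<-84,s<-36,s<-26,s<36,s<84],[12,15,23.5,17,8],6.5)/1000.
def fit(q,x0):
    c0=np.array(x0,float)
    def res(p,full=False):
        h,pi=p[3],p[4]; a=np.array([np.cos(h)*np.cos(pi),np.sin(h)*np.cos(pi),np.sin(pi)])
        v=q-p[:3]; s=v@a; rr=np.linalg.norm(v-s[:,None]*a,axis=1)
        out=np.maximum(np.abs(s)-.112,0)
        # use nearest-in-profile residual (min over small shifts)
        R_=np.stack([np.abs(rr-rad(s+ds))+abs(ds)*.7 for ds in (-.004,-.002,0,.002,.004)]).min(0)
        return R_+out
    best=None
    for ds in np.arange(-.02,.021,.005):
        st=c0.copy(); st[0]+=ds*np.cos(c0[3]); st[1]+=ds*np.sin(c0[3])
        r=least_squares(res,st,loss='soft_l1',f_scale=.002,x_scale=[.01,.01,.01,.05,.05],diff_step=1e-4)
        if best is None or r.cost<best.cost: best=r
    return best.x,np.median(res(best.x))
E
python3 - <<'E'
from shfit import *
import pickle
d,P=pickle.load(open('wsh.pkl','rb'));r=pickle.load(open('wshm.pkl','rb'))
m=cv2.erode(r['region'].astype(np.uint8),np.ones((3,3)))>0
q=P[m];q=q[q[:,2]>.045]
hi=q[np.abs(q[:,2]-.055)<.2]
print(len(q))
x,e=fit(q,[.66,.241,.048,np.radians(-90),0]);print(x.round(4),np.degrees(x[3:]),e)
a=np.array([np.cos(x[3]),np.sin(x[3]),0])
# end extents and collar
s=(q-x[:3])@a;print('extent',np.percentile(s,[0.3,99.7]))
v=q-x[:3];lat=v@np.array([-a[1],a[0],0])
for s0 in range(-110,111,10):
    k=abs(s*1000-s0)<5
    if k.sum()>3: print(s0,k.sum(),'zmax %.1f lat %.1f..%.1f'%(np.percentile(q[k,2],97)*1000,*(np.percentile(lat[k],[3,97])*1000)))
E
```

```text
3571
[ 0.6584  0.2397  0.0527 -1.6092 -0.0045] [-92.20255014  -0.25803283] 0.0005101745641764403
extent [-0.11042828  0.10426523]
-110 129 zmax 66.4 lat -11.1..10.3
-100 214 zmax 66.6 lat -11.4..10.5
-90 207 zmax 66.6 lat -10.9..10.7
-80 224 zmax 69.0 lat -12.6..11.3
-70 215 zmax 68.8 lat -11.8..11.8
-60 203 zmax 68.5 lat -11.3..11.4
-50 201 zmax 68.7 lat -11.4..11.7
-40 261 zmax 75.7 lat -14.8..15.6
-30 272 zmax 77.3 lat -18.7..18.8
-20 220 zmax 70.3 lat -12.9..14.3
-10 209 zmax 70.5 lat -13.0..14.3
0 206 zmax 70.1 lat -13.0..13.7
10 200 zmax 70.7 lat -14.0..12.8
20 195 zmax 70.2 lat -14.5..13.1
30 169 zmax 70.2 lat -13.1..12.8
40 51 zmax 68.3 lat -5.3..5.7
50 76 zmax 61.7 lat -5.2..6.2
60 78 zmax 61.6 lat -6.2..6.3
70 84 zmax 61.3 lat -6.9..6.7
80 60 zmax 61.7 lat -5.7..6.2
90 44 zmax 60.2 lat -2.9..4.1
100 43 zmax 60.2 lat -3.6..3.4
110 10 zmax 59.8 lat -2.4..3.5
```

```bash
python3 - <<'E'
from h import *
go(.6586,.2457,.033,-92.2)
E
```

```text
pos [0.6533 0.2384 0.2582] xhead -98.0 tilt [ 0.  0. -1.] j6 0.32 w 0.086 t 26.05 F [-0.3  0.2  0.5]
  -> shift mm tx -7.9 ty 225.2 tz 4.2 yaw -5.8
```

```bash
python3 -m crank '[[-0.008,0.05,0.004,-5.8,0],[-0.008,0.1,0.004,-5.8,0],[-0.008,0.14,0.004,-5.8,0],[-0.008,0.14,0.004,-5.8,0],[-0.008,0.14,0.004,-5.8,0],[-0.008,0.14,0.004,-5.8,0],[-0.008,0.14,0.004,-5.8,0],[-0.008,0.14,0.004,-5.8,0],[-0.008,0.14,0.004,-5.8,0],[-0.008,0.14,0.004,-5.8,0]]'
python3 - <<'E'
from h import *
go(.6586,.2457,.033,-92.2)
d=snap('wrist');save(d,'wsh2.png')
E
```

```text
t: 27.3
tool_pos: [0.6584, 0.2461, 0.118]
tcp_rot: [-1.191, 1.238, -1.238]
force: [-0.7, 0.7, 0.1]
gripper_width: 0.0854
pos [0.6584 0.2461 0.118 ] xhead -92.2 tilt [-0. -0. -1.] j6 0.23 w 0.085 t 27.3 F [-0.7  0.7  0.1]
  -> shift mm tx 0.4 ty 85.0 tz 0.2 yaw -0.0
```

View pics/wsh2.png

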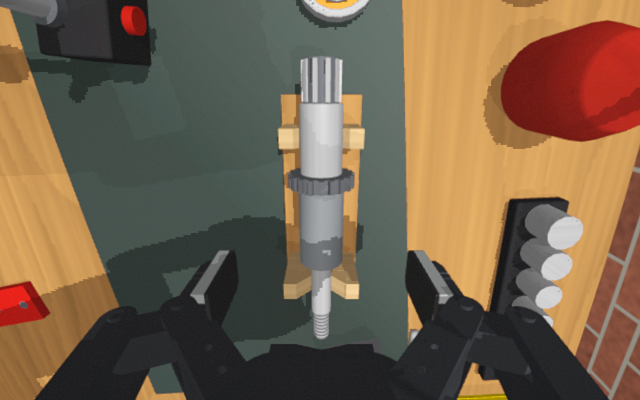

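```bash
python3 -m crank '[[0,0.03,0,0,0],[0,0.06,0,0,0],[0,0.075,0,0,0],[0,0.085,0,0,0],[0,0.085,0,0,0],[0,0.085,0,0,0.9],[0,0.085,0,0,0.9],[0,0.085,0,0,0.9],[0,0.085,0,0,0.9],[0,0.085,0,0,0.9]]' 110
python3 - <<'E'
from h import *
go(.5052-.006*.087,-.2337+.006,.23,-85)
E
```

```text
t: 28.6
tool_pos: [0.6582, 0.2462, 0.034]
tcp_rot: [-1.191, 1.238, -1.238]
force: [-4.2, -0.7, 4.9]
gripper_width: 0.0313
pos [0.6582 0.2462 0.034 ] xhead -92.2 tilt [ 0.  0. -1.] j6 0.23 w 0.031 t 28.6 F [-4.2 -0.7  4.9]
  -> shift mm tx 479.4 ty -196.0 tz -135.1 yaw -7.2
```

```bash
python3 -m crank '[[0,-0.03,0,0,0.9],[0,-0.07,0,0,0.9],[0,-0.12,0,0,0.9],[0,-0.17,0,0,0.9],[0.01,-0.196,0,0,0.9],[0.04,-0.196,-0.01,0,0.9],[0.08,-0.196,-0.02,-1,0.9],[0.13,-0.196,-0.035,-2,0.9],[0.18,-0.196,-0.05,-3,0.9],[0.23,-0.196,-0.065,-4,0.9]]' 110
python3 -m crank '[[0.05,0,-0.015,-1,0.9],[0.1,0,-0.03,-2,0.9],[0.15,0,-0.04,-3,0.9],[0.2,0,-0.05,-3.2,0.9],[0.23,0,-0.053,-3.2,0.9],[0.245,0,-0.053,-3.2,0.9],[0.245,0,-0.053,-3.2,0.9],[0.245,0,-0.053,-3.2,0.9],[0.245,0,-0.053,-3.2,0.9],[0.245,0,-0.053,-3.2,0.9]]' 110
python3 - <<'E'
from h import *
go(.5046,-.2272,.23,-85)
d=snap('wrist');save(d,'wsh3.png')
d=snap('side');save(d,'sh3s.png',(200,60,440,260),3)
E
```

```text
t: 29.85
tool_pos: [0.5832, 0.0174, 0.2278]
tcp_rot: [-1.226, 1.188, -1.184]
force: [1.3, -1.2, -7.0]
gripper_width: 0.0315
t: 31.1
tool_pos: [0.5393, -0.2271, 0.2291]
tcp_rot: [-1.249, 1.144, -1.144]
force: [0.6, 0.7, -8.7]
gripper_width: 0.0314
pos [ 0.5393 -0.2271  0.2291] xhead -85.0 tilt [ 0.  0. -1.] j6 -0.69 w 0.031 t 31.1 F [ 0.6  0.7 -8.7]
  -> shift mm tx -2.9 ty -0.9 tz -34.6 yaw 0.0
```

View pics/wsh3.png

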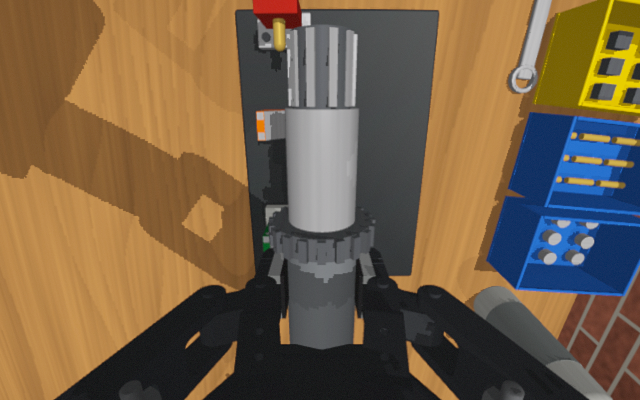

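View pics/sh3s.png

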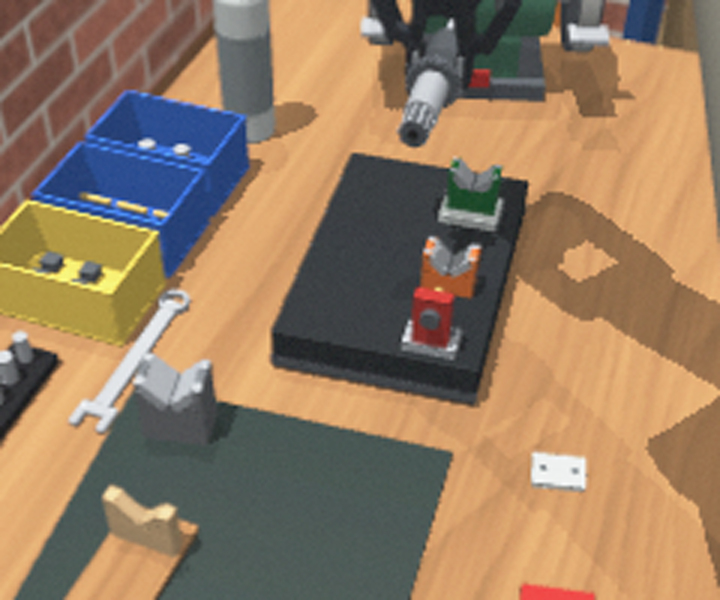

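```bash
python3 -m crank '[[-0.001,0.005,-0.015,0,0.9],[-0.003,0.015,-0.03,0,0.9],[-0.003,0.02,-0.0345,0,0.9],[-0.003,0.03,-0.0345,0,0.9],[-0.003,0.03,-0.0345,0,0.9],[-0.003,0.03,-0.0345,0,0.9],[-0.003,0.03,-0.0345,0,0.9],[-0.003,0.03,-0.0345,0,0.9],[-0.003,0.03,-0.0345,0,0.9],[-0.003,0.03,-0.0345,0,0.9]]' 110
python3 - <<'E'
from shfit import *
go(.5046,-.2272,.0794,-85)
s,M,p=state()
d=snap('wrist');save(d,'wsh4.png');P=world(d)
rs=spotter.cut_out('wrist','shaft')
for r in rs[:2]: print(r['score'],r['point'],r['region'].sum())
m=cv2.erode(rs[0]['region'].astype(np.uint8),np.ones((5,5)))>0
q=P[m];q=q[~np.isnan(q[:,0])];q=q[q[:,2]>.18]
x,e=fit(q,[.5052,-.2337,p[2]+.019,np.radians(-85),0]);print(x.round(4),np.degrees(x[3:]),e,len(q))
E
```

```text
t: 32.45
tool_pos: [0.5046, -0.2278, 0.1991]
tcp_rot: [-1.249, 1.145, -1.145]
force: [0.1, 0.2, -7.5]
gripper_width: 0.0312
pos [ 0.5046 -0.2278  0.1991] xhead -85.0 tilt [ 0. -0. -1.] j6 -0.72 w 0.031 t 32.45 F [ 0.1  0.2 -7.5]
  -> shift mm tx -0.6 ty 119.7 tz 0.1 yaw -0.0
0.57 [321.8, 194.7] 23638
[ 0.5057 -0.2337  0.2176 -1.4844 -0.0016] [-85.0510094   -0.09424299] 0.00045156581615852717 21741
```

View pics/wsh4.png

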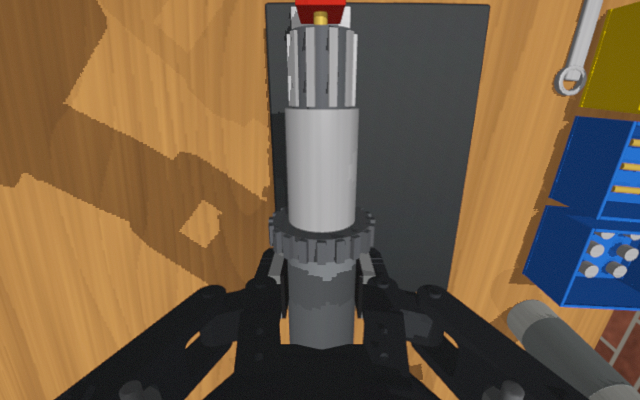

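```bash
python3 -m crank '[[-0.0006,0.04,0,0,0.9],[-0.0006,0.08,0,0,0.9],[-0.0006,0.1,0,0,0.9],[-0.0006,0.11,0,0,0.9],[-0.0006,0.114,0,0,0.9],[-0.0006,0.116,0,0,0.9],[-0.0006,0.1175,0,0,0.9],[-0.0006,0.1185,0,0,0.9],[-0.0006,0.119,0,0,0.9],[-0.0006,0.119,0,0,0.9]]' 110
python3 - <<'E'
from h import *
go(.5046,-.2272,.0798,-85)
E
```

```text
t: 33.8
tool_pos: [0.5045, -0.2272, 0.0801]
tcp_rot: [-1.249, 1.145, -1.145]
force: [1.7, -4.7, -8.1]
gripper_width: 0.031
pos [ 0.5045 -0.2272  0.0801] xhead -85.0 tilt [ 0. -0. -1.] j6 -0.72 w 0.031 t 33.8 F [ 1.7 -4.7 -8.1]
  -> shift mm tx -0.0 ty 0.3 tz 0.1 yaw -0.0
```

```bash
python3 -m crank '[[0,0.0004,0,0,0.9],[0,0.0004,0,0,0.9],[0,0.0008,0,0,0.9],[0,0.0008,0,0,0.9],[0,0.0008,0,0,0.9],[0,0.0008,0,0,0.9],[0,0.0008,0,0,0.9],[0,0.0008,0,0,0.9],[0,0.0008,0,0,0.9],[0,0.0008,0,0,0.9]]' 110
```

```text
t: 35.05
tool_pos: [0.5047, -0.2272, 0.0795]
tcp_rot: [-1.249, 1.144, -1.145]
force: [1.2, 2.7, -1.5]
gripper_width: 0.0317
```

```bash
python3 -m crank '[[0,0,0,0,0.6],[0,0,0,0,0.5],[0,0,0,0,0.4],[0,0,0,0,0.2],[0,0,0,0,0],[0,0,0,0,0],[0,-0.03,0,0,0],[0,-0.08,0,0,0],[0,-0.14,0,0,0],[0,-0.2,0,0,0]]' 20
python3 - <<'E'
from shfit import *
go(.5046,-.2272,.0798,-85)
d=snap('wrist');save(d,'wsh5.png');P=world(d)
rs=spotter.cut_out('wrist','shaft')
for r in rs[:2]: print(r['score'],r['point'],r['region'].sum())
m=cv2.erode(rs[0]['region'].astype(np.uint8),np.ones((3,3)))>0
q=P[m];q=q[~np.isnan(q[:,0])];q=q[q[:,2]>.088]
x,e=fit(q,[.5052,-.2337,.098,np.radians(-85),0]);print(x.round(4),np.degrees(x[3:]),e,len(q))
d=snap('side');save(d,'sh5s.png',(230,100,410,230),4)
E
```

```text
t: 36.3
tool_pos: [0.5042, -0.227, 0.2812]
tcp_rot: [-1.249, 1.145, -1.145]
force: [0.6, -0.3, 0.6]
gripper_width: 0.0858
pos [ 0.5042 -0.227   0.2812] xhead -85.0 tilt [-0.  0. -1.] j6 -0.72 w 0.086 t 36.3 F [ 0.6 -0.3  0.6]
  -> shift mm tx 0.3 ty 201.4 tz 0.4 yaw -0.0
0.62 [323.6, 152.5] 4767
[ 0.506  -0.2336  0.098  -1.4815 -0.0033] [-84.88536251  -0.18767313] 0.0004884516090119563 4255
```

View pics/wsh5.png

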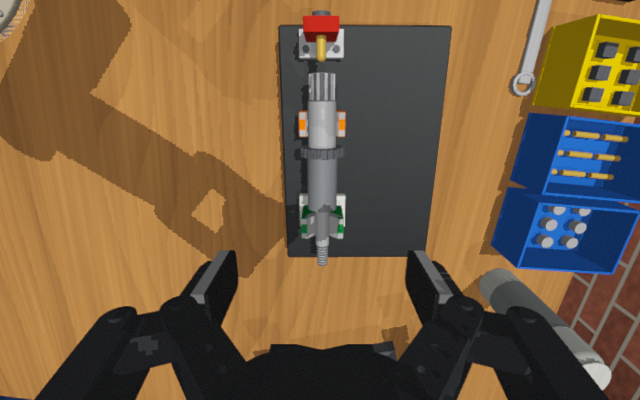

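View pics/sh5s.png

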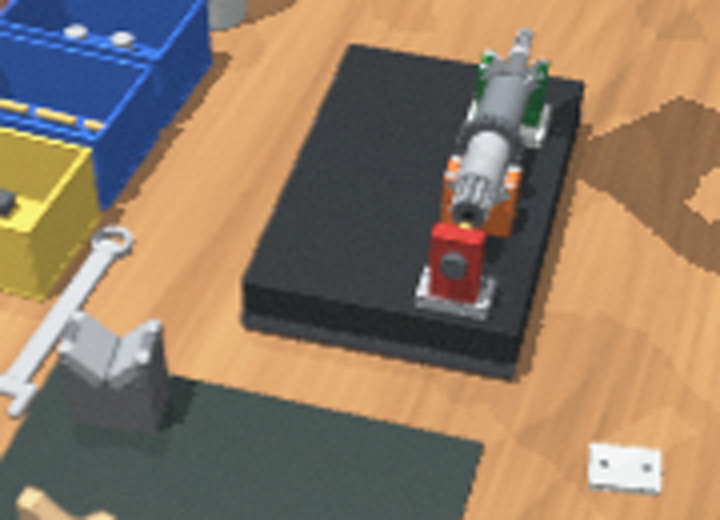

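```bash
python3 - <<'E'
from h import *
go(.50,.36,.32,180)
E
```

```text
pos [ 0.5052 -0.2275  0.2822] xhead -85.0 tilt [ 0.005 -0.004 -1.   ] j6 -0.72 w 0.086 t 36.45 F [ 0.8 -0.5 -0.9]
  -> shift mm tx -585.6 ty -40.1 tz 46.1 yaw 95.0
```

```bash
python3 -m crank '[[-0.03,-0.03,0,4,0],[-0.08,-0.04,0,10,0],[-0.14,-0.04,0.02,18,0],[-0.2,-0.04,0.04,26,0],[-0.26,-0.04,0.04,34,0],[-0.32,-0.04,0.05,42,0],[-0.38,-0.04,0.05,50,0],[-0.44,-0.04,0.05,58,0],[-0.5,-0.04,0.05,66,0],[-0.55,-0.04,0.046,74,0]]'
python3 - <<'E'
from h import *
go(.50,.36,.32,180)
E
```

```text
t: 37.7
tool_pos: [0.5019, 0.3269, 0.3174]
tcp_rot: [-0.374, 2.025, -2.026]
force: [0.7, -0.9, -0.2]
gripper_width: 0.0852
pos [0.5019 0.3269 0.3174] xhead -159.2 tilt [-0.003 -0.001 -1.   ] j6 1.59 w 0.085 t 37.7 F [ 0.7 -0.9 -0.2]
  -> shift mm tx -10.0 ty -2.6 tz -31.7 yaw 20.8
```

```bash
python3 -m crank '[[-0.005,-0.003,-0.015,8,0],[-0.01,-0.003,-0.032,16,0],[-0.01,-0.003,-0.032,21,0],[-0.01,-0.003,-0.032,21,0],[-0.01,-0.003,-0.032,21,0],[-0.01,-0.003,-0.032,21,0],[-0.01,-0.003,-0.032,21,0],[-0.01,-0.003,-0.032,21,0],[-0.01,-0.003,-0.032,21,0],[-0.01,-0.003,-0.032,21,0]]'
python3 - <<'E'
from h import *
import pickle
go(.50,.36,.32,180)
d=snap('wrist');save(d,'wst.png');P=world(d)
rs=spotter.cut_out('wrist','stand')
for r in rs[:2]:
    q=P[r['region']];q=q[~np.isnan(q[:,0])];print(r['score'],r['point'],r['region'].sum(),np.percentile(q[:,2],[1,50,99]))
pickle.dump((d,P,rs),open('wst.pkl','wb'))
E
```

```text
t: 38.95
tool_pos: [0.5005, 0.3582, 0.3222]
tcp_rot: [-0.0, -2.221, 2.221]
force: [-1.1, 0.1, -1.5]
gripper_width: 0.0855
pos [0.5005 0.3582 0.3222] xhead 180.0 tilt [-0. -0. -1.] j6 2.00 w 0.086 t 38.95 F [-1.1  0.1 -1.5]
  -> shift mm tx 0.5 ty 2.2 tz -1.8 yaw -0.0
0.6 [295.3, 167.4] 2860 [0.00217559 0.06915763 0.19366291]
```

View pics/wst.png

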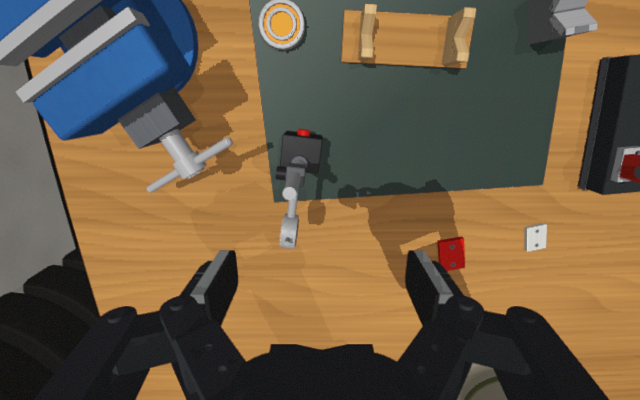

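```bash
cat > stfit.py <<'E'
from h import *
from scipy.optimize import least_squares
def analyse(P,z0,x0):
    """x0: approx column xy; z0: support height"""
    near=(np.hypot(P[...,0]-x0[0],P[...,1]-x0[1])<.14)
    b=P[near&(abs(P[...,2]-z0-.05)<.004)]
    print('base top',len(b),rect(b))
    for lo,hi in [(.135,.188),(.16,.188)]:
        c=P[near&(P[...,2]>z0+lo)&(P[...,2]<z0+hi)&(np.hypot(P[...,0]-x0[0],P[...,1]-x0[1])<.04)]
        f=lambda p:np.hypot(c[:,0]-p[0],c[:,1]-p[1])-.007
        r=least_squares(f,x0,loss='soft_l1',f_scale=.001);print('column',lo,len(c),r.x.round(4),np.median(abs(f(r.x))).round(4))
    c=P[near&(P[...,2]>z0+.186)];print('col top',len(c),c.mean(0).round(4),((c.max(0)+c.min(0))/2).round(4))
    # arm & dial
    a=P[near&(P[...,2]>z0+.08)&(P[...,2]<z0+.16)&(np.hypot(P[...,0]-x0[0],P[...,1]-x0[1])>.03)]
    if len(a)>5:
        m=(a.max(0)+a.min(0))/2; print('arm pts',len(a),a.mean(0).round(4),'mid',m.round(4)); print('heading of x from arm', np.degrees(np.arctan2(r.x[1]-a[:,1].mean(),r.x[0]-a[:,0].mean())).round(1),'pca')
        v=np.linalg.svd(a[:,:2]-a[:,:2].mean(0))[2][0];print(np.degrees(np.arctan2(v[1],v[0])).round(1))
E
python3 - <<'E'
from stfit import *
import pickle
d,P,rs=pickle.load(open('wst.pkl','rb'))
m=rs[0]['region'];m=cv2.dilate(m.astype(np.uint8),np.ones((5,5)))>0
P=P.copy();P[~m]=np.nan
c=P[P[...,2]>.19];print(c.mean(0))
analyse(P,.003,c.mean(0)[:2])
E
```

```text
[0.49264609 0.38994558 0.19290792]
base top 1133 (array([504.2, 388.6]), array([56.1, 50.1]), 82.45)
column 0.135 182 [0.4919 0.3902] 0.0001
column 0.16 106 [0.4919 0.3902] 0.0001
col top 159 [0.4928 0.3899 0.1928] [0.4927 0.3901 0.1922]
arm pts 673 [0.4301 0.3979 0.135 ] mid [0.4304 0.3994 0.1318]
heading of x from arm -7.1 pca
173.1
```

```bash
python3 - <<'E'
from h import *
go(.4921,.3901,.16,172.5)
E
```

```text
pos [0.5005 0.3582 0.3223] xhead 180.0 tilt [-0.  0. -1.] j6 2.00 w 0.085 t 39.05 F [0.3 0.6 0. ]
  -> shift mm tx 8.4 ty 162.3 tz -31.9 yaw 7.5
```

```bash
python3 -m crank '[[0.004,0.01,-0.016,4,0],[0.0084,0.03,-0.032,7.5,0],[0.0084,0.06,-0.032,7.5,0],[0.0084,0.09,-0.032,7.5,0],[0.0084,0.09,-0.032,7.5,0],[0.0084,0.09,-0.032,7.5,0],[0.0084,0.09,-0.032,7.5,0],[0.0084,0.09,-0.032,7.5,0],[0.0084,0.09,-0.032,7.5,0],[0.0084,0.09,-0.032,7.5,0]]' 80
python3 - <<'E'
from h import *
go(.4921,.3901,.16,172.5)
d=snap('wrist');save(d,'wst2.png')
E
```

```text
t: 40.3
tool_pos: [0.4921, 0.3902, 0.2324]
tcp_rot: [-0.142, -2.154, 2.153]
force: [-0.2, 0.6, 0.4]
gripper_width: 0.0849
pos [0.4921 0.3902 0.2324] xhead 172.5 tilt [ 0.  0. -1.] j6 2.18 w 0.085 t 40.3 F [-0.2  0.6  0.4]
  -> shift mm tx 0.0 ty 72.4 tz 0.1 yaw -0.0
```

View pics/wst2.png

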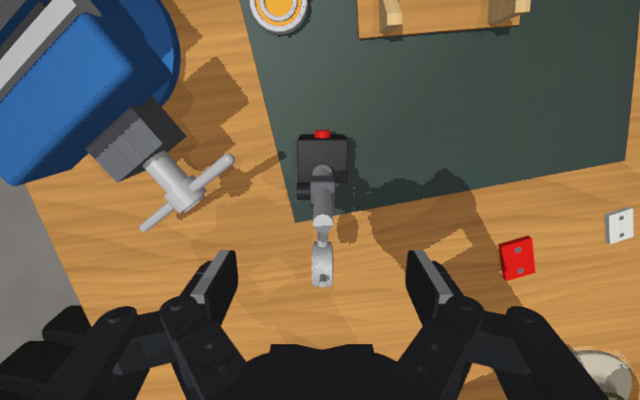

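Aligned (column on image centreline, col ~322). Descend and grip.

```bash
python3 -m crank '[[0,0.03,0,0,0],[0,0.055,0,0,0],[0,0.0724,0,0,0],[0,0.0724,0,0,0],[0,0.0724,0,0,0.5],[0,0.0724,0,0,1],[0,0.0724,0,0,1],[0,0.0724,0,0,1],[0,0.0724,0,0,1],[0,0.0724,0,0,1]]' 80
python3 - <<'E'
from h import *
go(.5807,-.2271,.33,-175)
E
```

```text
t: 41.6
tool_pos: [0.4922, 0.3901, 0.1603]
tcp_rot: [-0.142, -2.154, 2.154]
force: [-1.7, -1.9, 5.3]
gripper_width: 0.0121
pos [0.4922 0.3901 0.1603] xhead 172.5 tilt [ 0.001 -0.    -1.   ] j6 2.18 w 0.012 t 41.6 F [-1.7 -1.9  5.3]
  -> shift mm tx -168.7 ty -169.6 tz 600.3 yaw -12.5
```

```bash
python3 -m crank '[[0,-0.01,0,0,1],[0,-0.03,0,0,1],[0,-0.055,0,0,1],[0,-0.08,0,0,1],[0,-0.105,0,0,1],[0,-0.13,0,0,1],[0,-0.15,0,0,1],[0,-0.163,0,0,1],[0,-0.17,0,0,1],[0,-0.17,0,0,1]]' 80
python3 - <<'E'
from h import *
d=snap('side');save(d,'st3.png',(150,120,420,380),2.2)
go(.5807,-.2271,.33,-175)
E
```

```text
t: 42.85
tool_pos: [0.4921, 0.3903, 0.3296]
tcp_rot: [-0.141, -2.153, 2.153]
force: [0.6, 0.2, -6.8]
gripper_width: 0.0124
pos [0.492  0.3902 0.3291] xhead 172.5 tilt [-0.001 -0.001 -1.   ] j6 2.18 w 0.012 t 42.9 F [-0.2  0.5 -7. ]
  -> shift mm tx -168.7 ty -0.7 tz 600.4 yaw -12.5
```

View pics/st3.png

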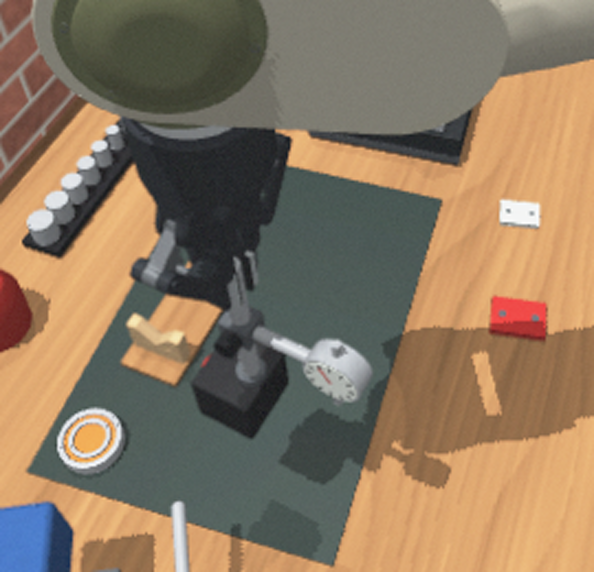

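```bash
python3 -m crank '[[-0.002,0,0.008,0,1],[-0.008,0,0.028,-0.5,1],[-0.017,0,0.06,-1,1],[-0.027,0,0.096,-2,1],[-0.037,0,0.132,-3,1],[-0.048,0,0.17,-4,1],[-0.058,0,0.208,-5,1],[-0.07,0,0.246,-6,1],[-0.08,0,0.284,-7,1],[-0.09,0,0.32,-7,1]]' 80
python3 - <<'E'
from h import *
go(.5807,-.2271,.33,-175)
E
```

```text
t: 44.15
tool_pos: [0.5391, 0.0594, 0.3296]
tcp_rot: [-0.01, -2.216, 2.217]
force: [0.8, 0.5, -7.5]
gripper_width: 0.0116
pos [0.5391 0.0594 0.3296] xhead 179.5 tilt [-0.001 -0.    -1.   ] j6 1.47 w 0.012 t 44.15 F [ 0.8  0.5 -7.5]
  -> shift mm tx -44.3 ty -0.4 tz 286.1 yaw -5.5
```

```bash
python3 -m crank '[[-0.006,0,0.036,-1,1],[-0.012,0,0.074,-2,1],[-0.018,0,0.112,-3,1],[-0.024,0,0.15,-4,1],[-0.03,0,0.188,-5,1],[-0.035,0,0.222,-5.5,1],[-0.04,0,0.25,-5.5,1],[-0.042,0,0.27,-5.5,1],[-0.044,0,0.282,-5.5,1],[-0.044,0,0.286,-5.5,1]]' 80
python3 -m crank '[[0,0.01,0,0,1],[0,0.02,0,0,1],[0,0.03,0,0,1],[0,0.03,0,0,1],[0,0.03,0,0,1],[0,0.03,0,0,1],[0,0.03,0,0,1],[0,0.03,0,0,1],[0,0.03,0,0,1],[0,0.03,0,0,1]]' 80
python3 - <<'E'
from stfit import *
go(.5807,-.2271,.2073,-175)
d=snap('wrist');save(d,'wst5.png');P=world(d)
d=snap('side');save(d,'st5.png',(200,60,440,260),3)
s,M,p=state()
analyse(P,p[2]-.1573,p[:2])
E
```

```text
t: 45.4
tool_pos: [0.5808, -0.2254, 0.3297]
tcp_rot: [-0.095, 2.178, -2.177]
force: [-0.8, 0.3, -7.7]
gripper_width: 0.0116
t: 46.65
tool_pos: [0.5808, -0.2252, 0.2998]
tcp_rot: [-0.095, 2.177, -2.177]
force: [-0.2, 0.6, -7.6]
gripper_width: 0.0119
pos [ 0.5808 -0.2252  0.2998] xhead -175.0 tilt [-0.  0. -1.] j6 0.92 w 0.012 t 46.65 F [-0.2  0.6 -7.6]
  -> shift mm tx 0.3 ty 92.5 tz 1.9 yaw -0.0
base top 2937 (array([ 592.6, -223.7]), array([50.7, 56.1]), 4.87)
column 0.135 2719 [ 0.5926 -0.2233] 0.0021
column 0.16 2276 [ 0.5924 -0.2233] 0.0024
col top 40687 [ 0.5908 -0.2233  0.3728] [ 0.5845 -0.223   0.3634]
arm pts 1240 [ 0.5137 -0.2302  0.2796] mid [ 0.5094 -0.2311  0.2815]
heading of x from arm 5.0 pca
-175.0
```

View pics/wst5.png

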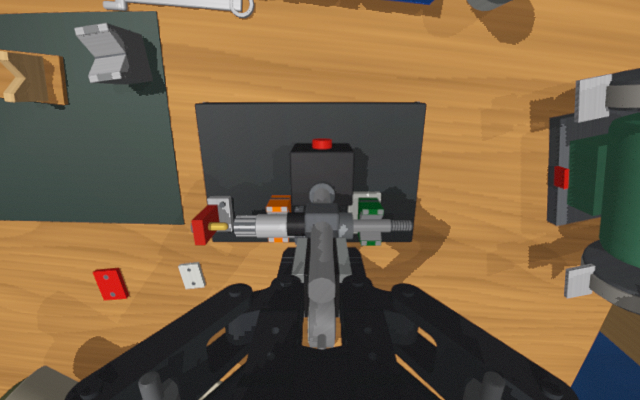

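View pics/st5.png

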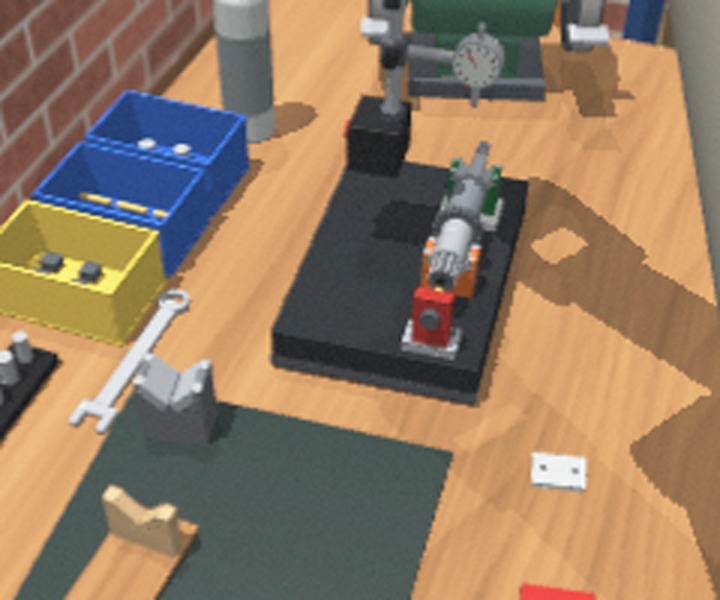

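```bash
python3 -m crank '[[0,0.01,0.002,0,1],[0,0.03,0.002,0,1],[0,0.05,0.002,0,1],[0,0.065,0.002,0,1],[0,0.076,0.002,0,1],[0,0.083,0.002,0,1],[0,0.087,0.002,0,1],[0,0.09,0.002,0,1],[0,0.0915,0.002,0,1],[0,0.092,0.002,0,1]]' 80
python3 -m crank '[[0,0,0,0,1],[0,0.0005,0,0,1],[0,0.0005,0,0,1],[0,0.001,0,0,1],[0,0.001,0,0,1],[0,0.001,0,0,1],[0,0.001,0,0,1],[0,0.001,0,0,1],[0,0.001,0,0,1],[0,0.001,0,0,1]]' 80
```

```text
t: 48.0
tool_pos: [0.5811, -0.2272, 0.208]
tcp_rot: [-0.094, 2.177, -2.177]
force: [-0.5, -0.5, -7.0]
gripper_width: 0.0117
t: 49.25
tool_pos: [0.5811, -0.2273, 0.2073]
tcp_rot: [-0.094, 2.176, -2.177]
force: [-2.6, 0.4, 3.9]
gripper_width: 0.0121
```

```bash
python3 -m crank '[[0,-0.0003,0,0,0.85],[0,-0.0003,0,0,0.8],[0,-0.0003,0,0,0.7],[0,-0.0003,0,0,0.5],[0,-0.0003,0,0,0.3],[0,-0.0003,0,0,0.1],[0,-0.0003,0,0,0],[0,-0.02,0,0,0],[0,-0.05,0,0,0],[0,-0.08,0,0,0]]' 20
python3 -m crank '[[0,-0.05,0,0,0],[0,-0.1,0,0,0],[0,-0.1,0,0,0],[0,-0.1,0,0,0],[0,-0.1,0,0,0],[0,-0.1,0,0,0],[0,-0.1,0,0,0],[0,-0.1,0,0,0],[0,-0.1,0,0,0],[0,-0.1,0,0,0]]' 20
python3 - <<'E'
from stfit import *
from shfit import fit
go(.5807,-.2271,.2073,-175)
d=snap('wrist');save(d,'wf.png');P=world(d)
import pickle;pickle.dump((d,P),open('wf.pkl','wb'))
analyse(P,.05,[.581,-.227])
rs=spotter.cut_out('wrist','shaft')
for r in rs[:2]: print(r['score'],r['point'],r['region'].sum())
for n in ['block_green','block_orange','packer','tall_block','bearing']:
  for r in spotter.cut_out('wrist',n)[:1]:
    q=P[r['region']];q=q[~np.isnan(q[:,0])];print(n,r['score'],r['point'],rect(q),np.median(q[:,2]))
m=cv2.erode(rs[0]['region'].astype(np.uint8),np.ones((3,3)))>0
q=P[m];q=q[~np.isnan(q[:,0])];q=q[(q[:,2]>.088)&(q[:,2]<.123)]
x,e=fit(q,[.506,-.2337,.098,np.radians(-85),0]);print(x.round(4),np.degrees(x[3:]),e,len(q))
d=snap('side');save(d,'sf.png',(230,60,410,230),3.5)
E
```

```text
t: 50.5
tool_pos: [0.5809, -0.2272, 0.2877]
tcp_rot: [-0.095, 2.177, -2.177]
force: [0.3, -0.0, -0.2]
gripper_width: 0.0853
t: 51.75
tool_pos: [0.581, -0.2272, 0.3868]
tcp_rot: [-0.095, 2.177, -2.177]
force: [-0.4, -0.3, -0.2]
gripper_width: 0.0852
pos [ 0.581  -0.2272  0.3868] xhead -175.0 tilt [-0.  0. -1.] j6 0.92 w 0.085 t 51.75 F [-0.4 -0.3 -0.2]
  -> shift mm tx 0.3 ty 179.5 tz -0.1 yaw -0.0
base top 1656 (array([ 523. , -242.3]), array([179.9, 165.6]), 54.64)
column 0.135 139 [ 0.5807 -0.2268] 0.0001
column 0.16 83 [ 0.5807 -0.2267] 0.0001
col top 41056 [ 0.5911 -0.2253  0.4595] [ 0.5836 -0.2254  0.3608]
arm pts 618 [ 0.5184 -0.2323  0.1822] mid [ 0.5189 -0.2331  0.1835]
heading of x from arm 5.1 pca
-174.6
0.85 [305.6, 202.3] 2249
block_green 0.9 [358.4, 195.4] (array([ 501.4, -294.2]), array([72. , 26.9]), 5.8) 0.10054049606568666
block_orange 0.67 [285.9, 191.3] (array([ 501. , -171.1]), array([52.3, 33.3]), 4.93) 0.09127310320257462
packer 0.75 [139.6, 257.3] (array([316.1, 132.3]), array([61.7, 53.6]), 10.72) 0.009978235690463522
tall_block 0.98 [151.7, 58.9] (array([692.3,  68.1]), array([77.6, 83.5]), 9.89) 0.05834355095093141
bearing 0.49 [346.4, 180.6] (array([ 512., -290.]), array([59.7, 43. ]), 5.44) 0.059699456593604094
[ 0.506  -0.2341  0.0981 -1.4807 -0.002 ] [-84.84068486  -0.11705235] 0.0005367969148352813 1860
```

View pics/wf.png

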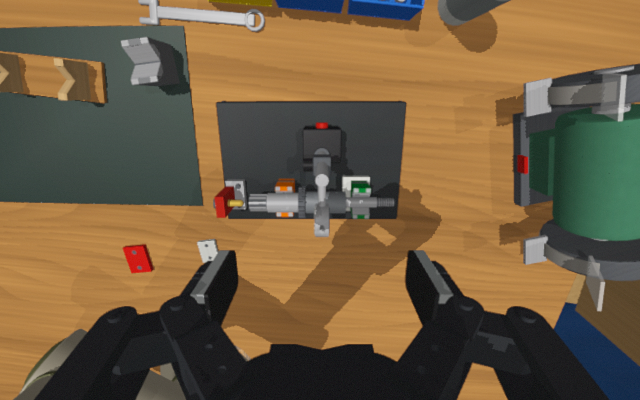

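View pics/sf.png

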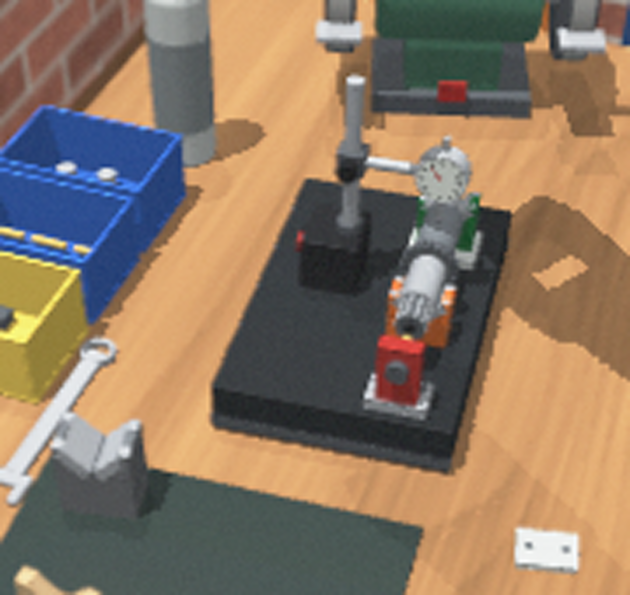

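```bash
python3 - <<'E'
from h import *
d=snap('top');P=world(d)
for n in ['tall_block','bearing']:
  for r in spotter.cut_out('top',n)[:1]: print(n,r['point'],rect(P[r['region']]))
print(env.job_done(), env.observe()['t'])
E
```

```text
tall_block [303.5, 137.0] (array([691.5,  43.4]), array([61.7, 43.3]), 22.8)
bearing [189.6, 145.9] (array([673.6, 413.8]), array([60.2, 67.2]), 16.62)
the job is handed in; nothing more can be done
the job is handed in; nothing more can be done
```

The run-out set-up is finished and the job is handed in. My last clock reading was 51.75 s of the 131 s allowed, and no verdict was reported.

I used the larger white plate that lay on the mat as the packer. It measured 44 x 60 mm; the smaller white plate and the red one were left alone. The orange V-block stands on the plate under the thick seat, and the green one on the packer under the thin seat.

**Last checks, measured from the camera images after letting go:**
- **Shaft:** its axis is 98 mm above the bench, and its pitch is about 0.1°. It is about 0.7 mm off the pin's line and 145.4 mm from the stop's origin, so the gap is about 10.4 mm.
- **V-blocks:** both are within about 3 mm of their seat middles. The green block is about 3 mm off the packer's centre. These two rest on where I released the blocks, because the final masks around them were partly merged with neighbouring parts.
- **Indicator:** upright behind the shaft. The shaft's middle reads x = -75 mm, y = -1 mm in its frame, and its arm is square to the shaft within about 0.3°.
- **Tall block and bearing:** I never touched either. The last top-camera fit showed the tall block's centre shifted by about 6 mm, which I put down to a rougher mask because its fitted outline also changed. The bearing came out within 2 mm of where it started.

**Failed or disagreeing readings:**
- In the last wrist picture the network labelled the red plate as the packer and the real packer as the bearing. The measured size and position told them apart.
- The automatic outline of the indicator's base in that picture was spoiled by other points at the same height. I relied on the column and arm fit instead.

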